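Empty the mould nest, hang the plates to drain and cover the nest

ROBOT

A 6-joint arm with a two-finger parallel gripper is mounted at the origin on the work surface. World frame = base frame: x ahead of the robot, y to its left, z up, the work surface at z = 0. Lengths are in mm, angles in degrees, forces in N, time in s.
With the tool pointing down it reaches from about 350 to 850 mm from the base axis. Payload 8.1 kg.
Tool frame: the origin (TCP) lies midway between the tips of the shut fingers; the grasp point (between the pads) lies 19 mm behind it; z points along the fingers, y is the line along which they close (so a half turn about z gives the same grasp; the last joint's range is limited). The gripper opens to 85 mm and grips with 20 to 120 N. Pads are 22 mm wide; open, the fingers measure 114 mm over their backs; the gripper's body (76 mm by 85 mm) begins 54 mm behind the grasp point. The pads swing forward as they close: fully open they stand 13 mm farther back than shut.
Start: joints at [59.221, 7.471, 85.268, -0, 87.261, -4.893], TCP at [261.932, 539.812, 231.292] pointing down, gripper open.
Joint ranges: [-169.43, 169.43], [-51.17, 129.36], [1.28, 143.12], [-76.62, 256.62], [0, 156.53], [-152.29, 152.29]. Speed limits (degrees/s): [136.94, 136.94, 159.86, 180, 180, 180].

INTERFACE

Orientations are given as [roll, pitch, yaw] about the fixed x, y, z axes, in that order (R = Rz(yaw) Ry(pitch) Rx(roll)).
In Python, from bench import r gives the robot as it stands.
- The arm moves only by the tool send_rows, never from a script. Its argument "increments" is a list of rows, each a list of 6 numbers: the shift along the tool's x, y, z in mm, then the turn, a rotation vector about the tool's x, y, z in rad. A call has 1 to 5 rows; each row shifts and turns the commanded pose from where the row before left it, along the tool's axes as they then stand; what a row does not reach is not made up. A row lasts 1/8 s, in which the tool goes at most 62.5 mm and 10.7 degrees, less where a joint would pass 70% of its speed; a pose out of reach is approached as far as the arm can. A call is refused whole if a number of a shift passes 62.5 or a number of a turn 0.188, either way. A call with a gripper value outside its range is refused whole. "grip" is the closure, from -1 (fully open) to 1 (shut), set as the call begins (left out, the last holds). The fingers move at their own pace and stop on an object; "grip_force" is the grip in N (left out, the last holds). Time passes only in rows, so rows that do not move let the fingers close. It gives the time, the measured TCP pose, the force, the opening and the grip force at its end, in the units of the state.
- r.sense(): the state, without advancing time (a new reading comes with each control period).
- r.snapshot(name): name is "side" or "top"; returns a dict with "img" (400x640x3 uint8, blue, green, red), "z_map" (400x640 float32, mm along the optical axis (not along the pixel's ray), 0 where there is no reading), "fx", "fy", "cx", "cy" (pixels), "view" (4x4, takes a point from world to camera coordinates). Camera axes: x right, y down, z forward; pixel columns grow to the right and rows downward; lengths in mm; the calibration is good to about 2 mm. A picture is of the moment at which its call begins.
- r.hand_in(): hands the job in; it is judged then, once.
The state is a dict: "time": time; "joint_pos": joint angles; "qd": joint speeds; "joint_efforts": joint torques, N m; "tool_pos": TCP position; "tcp_rot": TCP orientation; "ft_force": force on the tool from outside, world axes, zero at the start; "wrist_torque": the same for the moment, N m; "finger_gap": finger opening in mm; "grip_force": force on a finger pad.
Only numpy, scipy, OpenCV 4.12 (cv2) and the standard library are available. Lean on these libraries where they do the work, as an engineer would, in place of code of your own. Each camera call takes 0.05 s, during which the arm holds its last target. There are 200 camera calls.

TASK

Empty the black mould nest: tip up each steel mould plate lying in it by pressing its edge nearer the robot, lift it out and hang it by its eye on a peg of the white drain rack. When all the plates are hanging, see that every orange rocker is pressed flat again and lower the blue cover level over the nest's two pins until it lies fully home. Let go of everything and leave the bystanding jars, cassettes and tools where they are.

Things in the scene. Friction and masses are not known exactly. Their poses are not given: they have to be found in the camera images.
- nest: Fixed black block 110 x 300 x 35 mm (x, y, z), origin on the table midway between its two pins, y along its length, -x the side nearer the robot. Three pockets, open to the table below, centred at y = -62, 0, +62 mm: each 44 mm wide (y), from x = -43 to +40 mm. Plates lie flush with the top in them, centred at x = 0, 2 to 3 mm clear all round.
- nest_pin0 (a point): Where the brass pin at the nest's y = -130 mm leaves the block's top, 35 mm above the table. Pin 8 mm in diameter, 24 mm tall, with a tapered tip.
- nest_pin1 (a point): The same for the other pin, at the nest's y = +130 mm (both at x = 0).
- rocker0 (a joint): Orange rocker, 71 x 30 mm, the floor of the pocket at y = -62 mm. 0 rad = flat, upper face 30 mm above the table; 0.7 rad = fully tipped: far end (+x) raised, near end sunk. Axis along the nest's y at x = -5 mm, 27 mm high. Stiff pivot (0.06 N m): yields to a few newtons, stays where left, loaded or not. A 4 mm lip at its near end keeps the plate from sliding off.
- rocker1 (a joint): The same, in the pocket at y = 0. To tip it fully, press the plate on it at x = -25 to -35 mm, some 11 to 18 mm down, till it stops.
- rocker2 (a joint): The same, in the pocket at y = +62 mm. To flatten an empty rocker, press its raised far end (about x = +24 mm) down to 30 mm above the table, 5 mm under the block's top.
- plate0: Loose steel mould plate 74 x 40 x 5 mm, about 110 g, with a round eye of 16 mm diameter near one end. Origin: centre of its underside; x along its length to the eye end, z up. Starts in a nest pocket, eye end away from the robot; absent in some starts. Tipped fully, its eye end stands some 20 mm clear of the block and can be gripped across the 40 mm width.
- plate1: Loose steel mould plate 74 x 40 x 5 mm, about 110 g, with a round eye of 16 mm diameter near one end. Origin: centre of its underside; x along its length to the eye end, z up. Starts in a nest pocket, eye end away from the robot; absent in some starts. Tipped fully, its eye end stands some 20 mm clear of the block and can be gripped across the 40 mm width.
- plate2: Loose steel mould plate 74 x 40 x 5 mm, about 110 g, with a round eye of 16 mm diameter near one end. Origin: centre of its underside; x along its length to the eye end, z up. Starts in a nest pocket, eye end away from the robot; absent in some starts. Tipped fully, its eye end stands some 20 mm clear of the block and can be gripped across the 40 mm width.
- plate0_eye (a point): Centre of the eye of plate 0: 23 mm from its origin along +x, at mid thickness (14 mm from the eye end).
- plate1_eye (a point): Centre of the eye of plate 1: 23 mm from its origin along +x, at mid thickness (14 mm from the eye end).
- plate2_eye (a point): Centre of the eye of plate 2: 23 mm from its origin along +x, at mid thickness (14 mm from the eye end).
- rack: Fixed white rack: upright panel 200 mm wide (y), 12 mm thick, 125 mm high, on a foot. Origin on the table under the panel's front face, which looks to -x, to the robot. Three brass pegs, 8 mm diameter, leave it at y = -75, 0, +75 mm, 105 mm high, and rise away from it (to -x) at 30 degrees above level, 60 mm long: tips at x = -52 mm, 135 mm high. Nothing stands above the panel.
- cover: Loose blue cover plate 110 x 300 x 6 mm (x, y, z), about 0.3 kg, on the table. Origin: centre of its underside; y along its length. Through holes of 11 mm diameter at y = -130 and +130 mm, x = 0, fit over the pins, either way round. White grip bar in the middle of its top: 14 mm thick (x), 60 mm long (y), from 6 to 36 mm above the underside.
- cassette_blue: Bystander: blue tissue cassette 28 x 40 x 8 mm; leave alone.
- cassette_grey: Bystander: grey tissue cassette 28 x 40 x 8 mm; leave alone.
- cassette_yellow: Bystander: yellow tissue cassette 28 x 40 x 8 mm; leave alone.
- jar: Bystander: jar with red lid, 54 mm diameter, 75 mm high; leave alone.
- flask: Bystander: bottle, 50 mm diameter, 90 mm high; leave alone.
- spatula: Bystander: spatula 180 mm long; leave alone.
- beaker: Bystander: glass beaker, 60 mm diameter, 75 mm high; leave alone.
Not all that is in view belongs to the job. Leave any red look-alike of the plate1 alone.

How it is judged (in metres and radians):
On the way, in this order (a step that is already met when the one before it is completed fails the run):
1. every mould plate hangs by its eye on a peg of the rack ((y of plate0_eye in the frame of rack between -0.085 and -0.065 m or y of plate0_eye in the frame of rack between -0.01 and 0.01 m or y of plate0_eye in the frame of rack between 0.065 and 0.085 m) and x of plate0_eye in the frame of rack between -0.052 and 0 m and z of plate0_eye in the frame of rack between 0.09 and 0.145 m and angle between each of plate0, plate1, plate2's own x axis and vertical below 0.7 rad and linear speed of each of plate0, plate1, plate2 below 0.03 m/s and contact force between each of plate0, plate1, plate2 and the fingers below 0.2 N and (y of plate1_eye in the frame of rack between -0.085 and -0.065 m or y of plate1_eye in the frame of rack between -0.01 and 0.01 m or y of plate1_eye in the frame of rack between 0.065 and 0.085 m) and x of plate1_eye in the frame of rack between -0.052 and 0 m and z of plate1_eye in the frame of rack between 0.09 and 0.145 m and (y of plate2_eye in the frame of rack between -0.085 and -0.065 m or y of plate2_eye in the frame of rack between -0.01 and 0.01 m or y of plate2_eye in the frame of rack between 0.065 and 0.085 m) and x of plate2_eye in the frame of rack between -0.052 and 0 m and z of plate2_eye in the frame of rack between 0.09 and 0.145 m), for 0.2 s.
2. with all the rockers flat, the cover lies fully home over both pins (horizontal distance between cover and nest below 0.005 m and angle between the y axis of cover and the y axis of nest, either way round below 0.04 rad and z of cover in the frame of nest between 0.032 and 0.0385 m and angle between cover's own z axis and vertical below 0.025 rad and value of joint each of rocker0, rocker1, rocker2 below 0.12 rad), for 0.2 s.
At the end, for the whole second after the job is handed in: Each plate hangs at rest by its eye on a peg (eye within 10 mm sideways of it, between root and tip, eye end up within 0.7 rad); rockers flat within 0.12 rad; cover on the nest over both pins (centre within 5 mm, turned < 0.04 rad, gap < 3.5 mm, level within 0.025 rad); all let go (all of step 1 and all of step 2 and linear speed of cover below 0.03 m/s and contact force between cover and the fingers below 0.2 N); the robot touches nothing.
It fails at once if a bystander is moved more than 4 cm (distance of any of cassette_blue, cassette_grey, cassette_yellow, jar, flask, spatula, beaker from where it was at the start of the episode above 0.04 m).
Of plate0, plate1, plate2 only 2 to 3 are there at a start; the rules pass over those that are not, and their reading is None.
At some moment in a run one of cover may be knocked a few centimetres aside while the robot is not near it.
It also fails if it takes over 210 s, if anything falls off the work surface, if the arm or the gripper's body presses on something with over 40 N, if the wrist force passes 120 N, or if a joint passes its speed limit or range.

## Working session

There is one attempt and no reset: what is moved stays moved. The work goes in short steps, Python scripts to look and compute and a tool call to move; the robot and the scene stay as the last step left them, time stands still between calls to the robot, and variables do not carry over. Pictures are saved under pics/ and viewed, at most 14 in all, crops included, and the job is handed in when it is done.

Besides the shell and the picture viewer there is one more tool, called after "Request:" as name([rows], argument=value, ...), one row to a line, values as JSON. send_rows: Moves the arm, as the interface text tells. Its arguments: {"type":"object","properties":{"increments":{"type":"array"},"grip":{"type":"number"},"grip_force":{"type":"number"}},"required":["increments"]}

```bash
mkdir -p pics; ls; cat > h.py <<'E'
import numpy as np, cv2
from bench import r
def snap(name, fn=None):
    s=r.snapshot(name)
    if fn: cv2.imwrite('pics/'+fn,s['img'])
    np.savez('last_%s.npz'%name,**s)
    return s
def load(name): return dict(np.load('last_%s.npz'%name))
def pt(s,u,v,z=None,d=None):
    """world point at pixel: from depth (median 3x3), or on plane world z"""
    V=np.linalg.inv(s['view']); ray=np.array([(u-s['cx'])/s['fx'],(v-s['cy'])/s['fy'],1.])
    if z is None:
        if d is None:
            w=s['z_map'][int(v)-1:int(v)+2,int(u)-1:int(u)+2]; w=w[w>0]; d=np.median(w) if len(w) else np.nan
        return V[:3,:3]@(ray*d)+V[:3,3]
    R=V[:3,:3]@ray; t=(z-V[2,3])/R[2]; return V[:3,3]+t*R
def pix(s,p):
    c=s['view']@np.append(p,1.); return s['fx']*c[0]/c[2]+s['cx'], s['fy']*c[1]/c[2]+s['cy']
E
python3 - <<'E'
from h import *
print(r.sense())
for n in('top','side'):
    s=snap(n,n+'1.png'); print(n,s['fx'],np.linalg.inv(s['view']).round(3)[:3])
E
```

```text
pics
{'time': 0.0, 'joint_pos': array([ 5.92209805e+01,  7.51424900e+00,  8.53336502e+01, -1.32481520e-04,
        8.72622497e+01, -4.89297233e+00]), 'qd': array([ 0.01273098, -0.07666677,  0.04310404, -0.05833756, -0.12430427,
        0.02208939]), 'joint_efforts': array([ 6.90629204e-04, -5.69380367e+01, -5.00562000e+01, -7.57680732e-05,
        1.48604141e-02, -9.27011001e-06]), 'tool_pos': array([261.62821378, 539.30248168, 230.2115165 ]), 'tcp_rot': array([-1.79890241e+02, -9.26327639e-03,  1.54113950e+02]), 'ft_force': array([ 0.01823021, -0.15047084, -0.10222598]), 'wrist_torque': array([ 0.05372982, -0.04405505, -0.03276551]), 'grip_force': 0.0, 'finger_gap': 85.68744573539566}
top 373.04163530036374 [[-1.01000e-01 -9.70000e-01  2.23000e-01  3.47908e+02]
 [-9.95000e-01  9.90000e-02 -2.10000e-02  2.07300e+00]
 [-1.00000e-03 -2.24000e-01 -9.75000e-01  8.69537e+02]]
side 388.7705513964391 [[ 8.03000e-01 -4.04000e-01  4.39000e-01  1.10943e+02]
 [-5.96000e-01 -5.33000e-01  6.01000e-01 -5.64515e+02]
 [-9.00000e-03 -7.44000e-01 -6.68000e-01  6.52978e+02]]
```

View pics/top1.png

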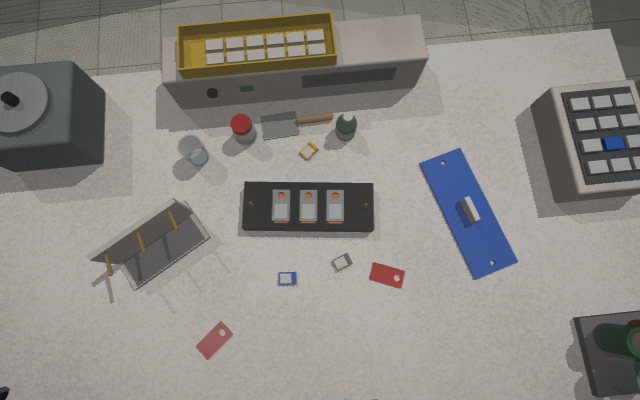

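View pics/side1.png

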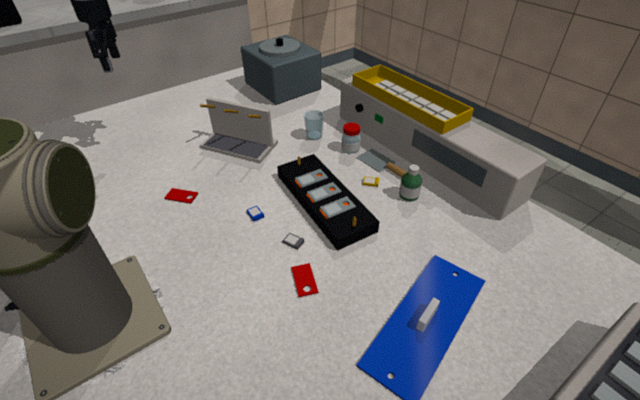

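Top: nest at (308,207) with three plates; rack left at (150,243), turned; cover at (468,213). Two red decoys are on the table. Enlarging to read the features.

```bash
python3 - <<'E'
from h import *
s=load('top'); i=s['img']
f=lambda u0,v0,w,h,k:cv2.resize(i[v0:v0+h,u0:u0+w],None,fx=k,fy=k,interpolation=cv2.INTER_CUBIC)
a=f(235,175,150,65,5)   # 750x325
b=f(85,195,130,100,2.7) # 351x270
c=f(410,140,110,100,1)
cc=cv2.resize(i[140:285,410:525],None,fx=1.86,fy=1.86,interpolation=cv2.INTER_CUBIC)
M=np.zeros((600,750,3),np.uint8); M[:325]=a; M[325:595,:351]=b; M[325:325+cc.shape[0],360:360+cc.shape[1]]=cc[:275]
cv2.imwrite('pics/mont.png',M)
s2=load('side'); j=cv2.resize(s2['img'][90:250,190:390],None,fx=3.9,fy=3.7,interpolation=cv2.INTER_CUBIC); cv2.imwrite('pics/sidecrop.png',j)
E
```

```text
(no output)
```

View pics/mont.png

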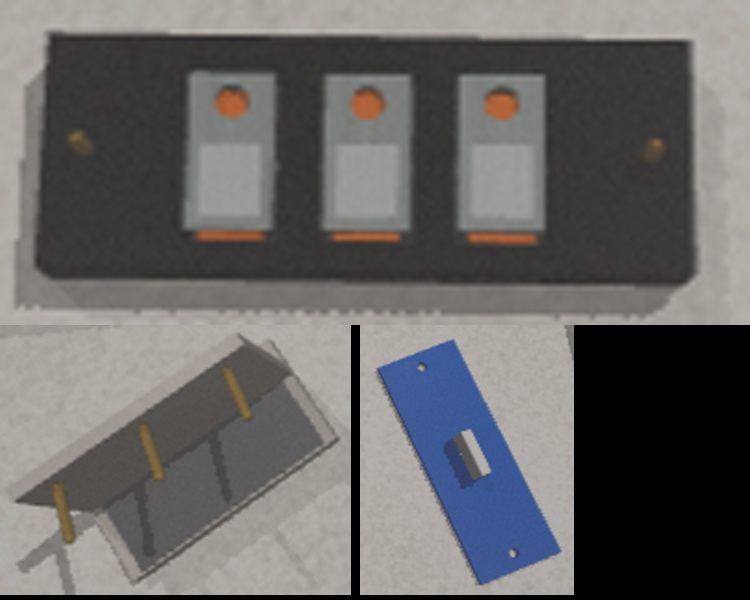

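View pics/sidecrop.png

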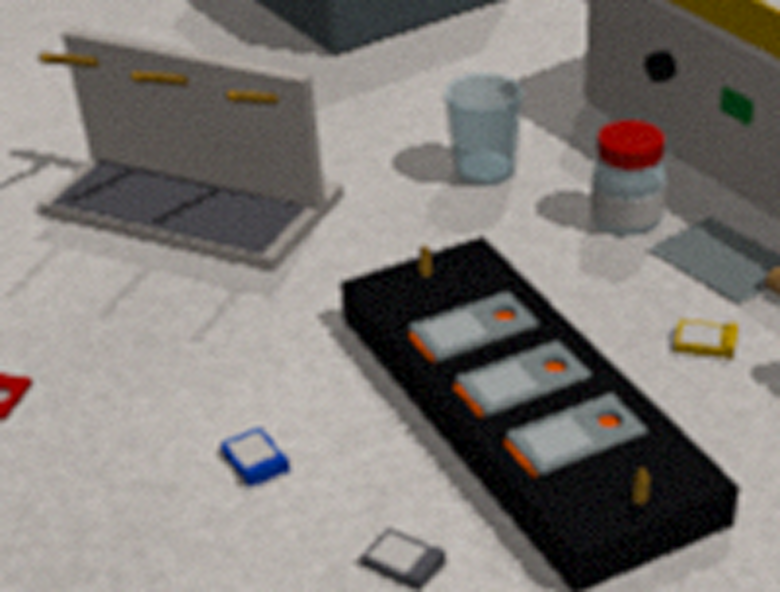

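```bash
cat > m.py <<'E'
from h import *
T=load('top');S=load('side')
def ta(u,v): return (235+(u+.5)/5-.5,175+(v+.5)/5-.5)
def tb(u,v): return (85+(u+.5)/2.7-.5,195+(v-325+.5)/2.7-.5)
def tc(u,v): return (410+(u-360+.5)/1.86-.5,140+(v-325+.5)/1.86-.5)
def sc(u,v): return (190+(u+.5)/3.9-.5,90+(v+.5)/3.7-.5)
def tri(a,b):
    L=[]
    for s,p in((T,a),(S,b)):
        V=np.linalg.inv(s['view']); d=V[:3,:3]@np.array([(p[0]-s['cx'])/s['fx'],(p[1]-s['cy'])/s['fy'],1.]); L.append((V[:3,3],d/np.linalg.norm(d)))
    A=sum(np.eye(3)-np.outer(d,d) for o,d in L); b=sum((np.eye(3)-np.outer(d,d))@o for o,d in L); x=np.linalg.solve(A,b)
    return x, np.linalg.norm(x-L[0][0]-L[0][1]*((x-L[0][0])@L[0][1]))
E
python3 - <<'E'
from m import *
np.set_printoptions(precision=1,suppress=True)
print('nest corners'); C=[pt(T,*ta(*c),z=35) for c in((48,33),(691,40),(695,280),(37,275))]; print(np.array(C),np.mean(C,0))
print('plate corners'); 
for c in (((190,72),(275,72),(271,230),(183,230)),((323,73),(411,74),(410,229),(322,230)),((458,74),(544,74),(545,230),(458,230))):
    print(np.mean([pt(T,*ta(*p),z=35) for p in c],0))
print('eyes',[pt(T,*ta(*p),z=33) for p in((232,100),(367,101),(501,101))])
print('side nest',[pt(S,*sc(*p),z=35) for p in((343,284),(484,239),(738,489),(580,591))])
print('pin base',[pt(T,*ta(*p),z=35) for p in((87,149),(648,157))],[pt(S,*sc(*p),z=35) for p in ((427,276),(641,503))])
print('peg tips',[(tri(tb(*a),sc(*b)),pt(T,*tb(*a),z=133),pt(S,*sc(*b),z=133)) for a,b in(((68,541),(42,58)),((157,478),(134,76)),((247,418),(229,95)))])
print('peg roots',[(tri(tb(*a),sc(*b)),pt(T,*tb(*a),z=107),pt(S,*sc(*b),z=107)) for a,b in(((60,487),(95,63)),((143,427),(185,79)),((228,370),(277,98)))])
print('panel top',[(pt(T,*tb(*a),z=125)) for a in((14,497),(237,335),(262,348))],pt(S,*sc(66,36),z=125),pt(S,*sc(308,80),z=125))
h=[pt(T,*tc(*p),z=6) for p in((421,367),(514,552))]; print('cover',h,np.mean(h,0),np.degrees(np.arctan2(*(h[0]-h[1])[[1,0]])))
h=[pt(S,*p,z=6) for p in((455,274),(390,376))]; print('coverS',h,np.mean(h,0))
for n,p in dict(red=(242,126),flask=(346,127),beak=(190,150)).items(): print(n,pt(T,*p))
print(pt(T,478,210))
E
```

```text
nest corners
[[ 611.   145.2   35. ]
 [ 577.2 -152.3   35. ]
 [ 465.2 -138.9   35. ]
 [ 497.7  156.8   35. ]] [537.8   2.7  35. ]
plate corners
[546.6  65.4  35. ]
[539.9   3.   35. ]
[533.4 -58.5  35. ]
eyes [array([570.7,  62.6,  33. ]), array([563.9,   0.5,  33. ]), array([557.6, -61.2,  33. ])]
side nest [array([502., 152.,  35.]), array([609. , 138.5,  35. ]), array([ 573.6, -155.5,   35. ]), array([ 452.2, -163.5,   35. ])]
pin base [array([553.8, 130.6,  35. ]), array([ 523.9, -125.2,   35. ])] [array([552.1, 125.6,  35. ]), array([ 522.1, -131.1,   35. ])]
peg tips [((array([417.9, 399.3, 132.6]), np.float64(0.14542105803880184)), array([417.8, 399.2, 133. ]), array([417.8, 398.5, 133. ])), ((array([457. , 335.5, 132.8]), np.float64(0.30466027213439467)), array([456.7, 335.5, 133. ]), array([457.2, 335. , 133. ])), ((array([494.3, 268.6, 134.9]), np.float64(0.25713283998849223)), array([494.4, 269.3, 133. ]), array([495.9, 271.5, 133. ]))]
peg roots [((array([462.2, 421.5, 103.8]), np.float64(0.6332932064078288)), array([461.2, 420.1, 107. ]), array([460.8, 415.6, 107. ])), ((array([502.5, 358.8, 104.1]), np.float64(1.2880004648543761)), array([500.7, 358. , 107. ]), array([501.6, 353.5, 107. ])), ((array([540.6, 293.2, 104.5]), np.float64(1.3211150327710697)), array([538.8, 292.7, 107. ]), array([539.9, 288.9, 107. ]))]
panel top [array([454.6, 443.7, 125. ]), array([560.9, 278.7, 125. ]), array([548.8, 259.9, 125. ])] [450.7 434.8 125. ] [555.8 269.9 125. ]
cover [array([ 618.7, -333.7,    6. ]), array([ 369.9, -405.2,    6. ])] [ 494.3 -369.5    6. ] 16.039780216652325
coverS [array([ 616.6, -338.2,    6. ]), array([ 366.4, -407.1,    6. ])] [ 491.5 -372.7    6. ]
red [731.6 135.9  73.3]
flask [ 709.  -103.2   63.8]
beak [708.3 274.1  18.5]
[ 493.  -396.3    5.6]
```

```bash
cat > plan.py <<'E'
from h import *
from scipy.spatial.transform import Rotation as Ro
NY=np.radians(-6.6); NO=np.array([538.3,1.0,0])
RY=np.radians(30.3); RO=np.array([501.7,360.8,0])
def fr(o,a,p): c,s=np.cos(a),np.sin(a); return o+np.array([c*p[0]-s*p[1],s*p[0]+c*p[1],p[2]])
nest=lambda *p: fr(NO,NY,p)
rack=lambda *p: fr(RO,RY,p)
def tool(psi,a=0):
    psi,a=psi,np.radians(a); h=np.array([np.cos(psi),np.sin(psi),0]); z=np.sin(a)*h-np.cos(a)*np.array([0,0,1]); y=np.array([-np.sin(psi),np.cos(psi),0])
    return np.c_[np.cross(y,z),y,z]
def cur():
    s=r.sense(); return s['tool_pos'],Ro.from_euler('xyz',s['tcp_rot'],degrees=True).as_matrix(),s
def go(*wps,vmax=58,wmax=.17,start=None):
    """waypoints (pos,R): print rows, simulating the rounding"""
    p,R,_=cur() if start is None else (*start,0)
    for q,Q in wps:
        w=Ro.from_matrix(R.T@Q).magnitude(); n=max(1,int(np.ceil(max(np.linalg.norm(q-p)/vmax,w/wmax))))
        rows=[]
        for i in range(n):
            d=np.round(R.T@(q-p)/(n-i),0 if i<n-1 else 1); t=np.round(Ro.from_matrix(R.T@Q).as_rotvec()/(n-i),3)
            rows.append([*map(float,d),*map(float,t)]); p=p+R@d; R=R@Ro.from_rotvec(t).as_matrix()
        print('->',q.round(0),n)
        for k in range(0,n,5): print(' ',str(rows[k:k+5]).replace(' ',''))
E
python3 - <<'E'
from plan import *
t=tool(NY); go((nest(-30,62,120),t),(nest(-30,62,40),t))
E
```

```text
-> [516.  66. 120.] 10
  [[-44.0,-31.0,11.0,-0.0,-0.0,-0.034],[-42.0,-33.0,11.0,-0.0,-0.0,-0.034],[-41.0,-34.0,11.0,-0.0,-0.0,-0.034],[-40.0,-36.0,11.0,-0.0,-0.0,-0.034],[-39.0,-37.0,11.0,-0.0,-0.0,-0.033]]
  [[-38.0,-38.0,11.0,-0.0,-0.0,-0.034],[-36.0,-40.0,11.0,-0.0,-0.0,-0.033],[-35.0,-41.0,11.0,-0.001,-0.0,-0.034],[-33.0,-42.0,11.0,-0.0,-0.0,-0.033],[-32.5,-43.3,11.7,-0.001,-0.001,-0.034]]
-> [516.  66.  40.] 2
  [[0.0,-0.0,40.0,0.0,0.0,0.0],[0.1,-0.1,40.0,0.0,0.0,0.0]]
```

Request:
send_rows([
  [-44,-31,11,0,0,-0.034],
  [-42,-33,11,0,0,-0.034],
  [-41,-34,11,0,0,-0.034],
  [-40,-36,11,0,0,-0.034],
  [-39,-37,11,0,0,-0.033],
], grip=1)

```text
time: 0.72
tool_pos: [389.4, 302.1, 175.6]
tcp_rot: [-180.0, -0.0, 163.9]
ft_force: [1.2, 0.0, 0.0]
finger_gap: 0.1
grip_force: 0.0
```

Request:
send_rows([
  [-38,-38,11,0,0,-0.034],
  [-36,-40,11,0,0,-0.033],
  [-35,-41,11,0,0,-0.034],
  [-33,-42,11,0,0,-0.033],
  [-32,-43,12,0,0,-0.034],
])

```text
time: 1.35
tool_pos: [515.9, 65.3, 119.8]
tcp_rot: [180.0, -0.0, 173.5]
ft_force: [0.9, 1.0, 0.5]
finger_gap: -0.1
grip_force: 0.0
```

Request:
send_rows([
  [0,0,20,0,0,0],
  [0,0,20,0,0,0],
  [0,0,0,0,0,0],
])

```text
time: 1.72
tool_pos: [513.6, 66.7, 78.1]
tcp_rot: [-180.0, -0.3, 173.4]
ft_force: [-0.3, 0.2, -0.5]
finger_gap: 0.1
grip_force: 0.0
```

```bash
python3 - <<'E'
from plan import *
p,R,s=cur(); t=tool(NY); print(p,s['tcp_rot'],s['ft_force'],s['finger_gap'],s['joint_pos']); go((nest(-30,62,40),t))
a=snap('top');b=snap('side')
u,v=map(int,pix(a,p)); A=cv2.resize(a['img'][v-60:v+60,u-50:u+80],(433,400),interpolation=3)
u,v=map(int,pix(b,p)); B=cv2.resize(b['img'][v-50:v+50,u-40:u+50],(360,400),interpolation=3)
cv2.imwrite('pics/p5.png',np.hstack([A,B]))
E
```

```text
[513.57238023  66.72353147  78.08588687] [-179.96205356   -0.26612912  173.39735046] [-0.3493416   0.24789717 -0.54648842] 0.08567076473392832 [ 1.72801270e+00  2.56638949e+00  1.07065461e+02  1.07280386e-03
  7.06369681e+01 -8.16697840e+01]
-> [516.  66.  40.] 1
  [[-2.3,-0.4,38.1,-0.001,-0.005,-0.0]]
```

View pics/p5.png

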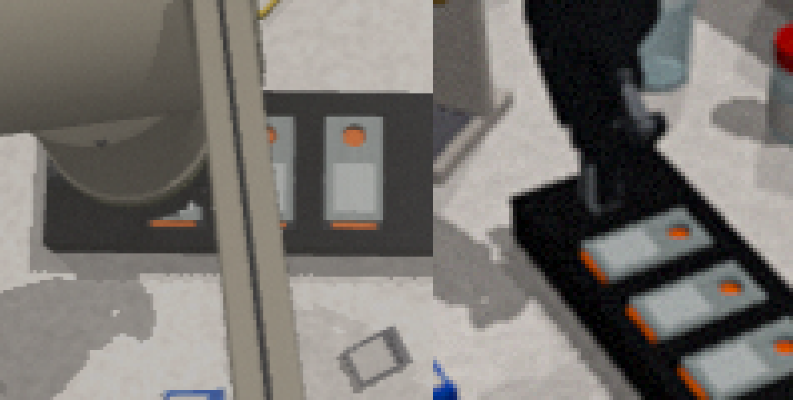

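The picture shows the shut fingers (side tip at ~(600,210)) above plate 2's near end. Going down to press.

Request:
send_rows([
  [-2,0,20,0,-0.005,0],
  [0,0,18,0,0,0],
  [0,0,5,0,0,0],
])

```text
time: 2.2
tool_pos: [516.7, 66.9, 36.2]
tcp_rot: [-180.0, 0.2, 173.4]
ft_force: [-0.7, -0.0, 0.4]
finger_gap: -0.4
grip_force: 0.0
```

Request:
send_rows([
  [0,0,3,0,0,0],
  [0,0,3,0,0,0],
  [0,0,0,0,0,0],
])

```text
time: 2.58
tool_pos: [517.8, 66.9, 31.8]
tcp_rot: [180.0, 0.3, 173.4]
ft_force: [-3.7, 0.5, 1.2]
finger_gap: 0.0
grip_force: 1.3
```

Request:
send_rows([
  [0,0,3,0,0,0],
  [0,0,0,0,0,0],
])

```text
time: 2.82
tool_pos: [517.4, 66.9, 28.5]
tcp_rot: [180.0, 0.2, 173.4]
ft_force: [-4.6, 1.7, 3.7]
finger_gap: -0.0
grip_force: 2.4
```

Yielding with a few newtons.

Request:
send_rows([
  [0,0,3,0,0,0],
  [0,0,2,0,0,0],
  [0,0,0,0,0,0],
])

```text
time: 3.2
tool_pos: [517.5, 66.9, 23.8]
tcp_rot: [180.0, 0.2, 173.4]
ft_force: [-7.0, 1.3, 7.7]
finger_gap: 0.2
grip_force: 5.3
```

Request:
send_rows([
  [0,0,3,0,0,0],
  [0,0,0,0,0,0],
])

```text
time: 3.45
tool_pos: [517.8, 67.0, 23.2]
tcp_rot: [-180.0, 0.2, 173.4]
ft_force: [-21.0, -0.1, 33.4]
finger_gap: 0.2
grip_force: 19.5
```

Request:
send_rows([
  [0,0,2,0,0,0],
  [0,0,0,0,0,0],
])

```text
time: 3.7
tool_pos: [518.0, 67.0, 22.7]
tcp_rot: [-180.0, 0.2, 173.4]
ft_force: [-29.5, -0.2, 50.7]
finger_gap: -0.2
grip_force: 28.9
```

Rocker 2 is at its stop (z≈23, force jump). Lifting and going over the eye end.

```bash
python3 - <<'E'
from plan import *
p,R,s=cur(); t=tool(NY); go((p+[0,0,60],t),(nest(15,62,85),t),(nest(15,62,37),t))
E
```

```text
-> [518.  67.  83.] 2
  [[-0.0,-0.0,-30.0,-0.0,0.002,0.0],[-0.2,-0.0,-30.0,-0.0,0.002,0.001]]
-> [560.  61.  85.] 1
  [[-42.8,-1.2,-2.3,-0.0,0.0,-0.0]]
-> [560.  61.  37.] 1
  [[0.0,-0.0,48.0,-0.0,0.0,-0.0]]
```

Request:
send_rows([
  [0,0,-34,0,0.002,0],
  [0,0,-30,0,0.002,0],
  [-21,-1,-2,0,0,0],
  [-22,0,0,0,0,0],
  [0,0,0,0,0,0],
], grip=-0.3)

```text
time: 4.32
tool_pos: [561.7, 60.5, 84.9]
tcp_rot: [180.0, 0.2, 173.4]
ft_force: [0.5, -0.1, 0.4]
finger_gap: 55.5
grip_force: 0.0
```

```bash
python3 - <<'E'
from plan import *
p,R,s=cur(); t=tool(NY); print(p,s['finger_gap']);go((nest(15,62,37),t))
b=snap('side')
u,v=map(int,pix(b,p)); cv2.imwrite('pics/p6.png',cv2.resize(b['img'][v-50:v+70,u-60:u+80],(700,600),interpolation=3)); print(u,v)
E
```

```text
[561.7023326   60.52812414  84.8558958 ] 55.534584494363706
-> [560.  61.  37.] 1
  [[1.6,0.2,47.9,0.0,0.003,-0.0]]
316 159
```

View pics/p6.png

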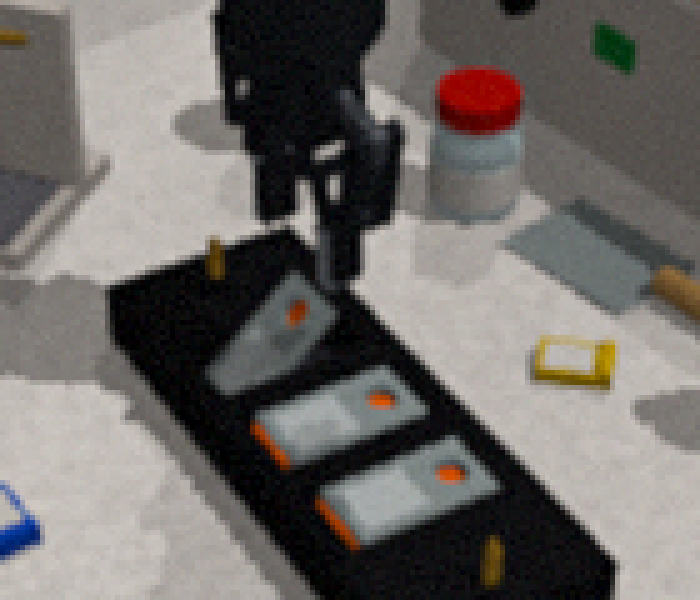

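Plate 2 is tipped; its raised end (~(315,285)) lies between the finger tips (275,220) and (340,285). Descend and grip.

Request:
send_rows([
  [2,0,24,0,0.003,0],
  [0,0,24,0,0,0],
  [0,0,0,0,0,0],
])

```text
time: 4.75
tool_pos: [555.2, 61.1, 33.9]
tcp_rot: [-180.0, -0.4, 173.4]
ft_force: [0.1, 0.2, -0.6]
finger_gap: 55.5
grip_force: 0.0
```

Request:
send_rows([
  [0,0,0,0,0,0],
  [0,0,0,0,0,0],
  [0,0,0,0,0,0],
  [0,0,0,0,0,0],
], grip=1, grip_force=50)

```text
time: 5.25
tool_pos: [558.7, 61.2, 37.3]
tcp_rot: [180.0, -0.0, 173.4]
ft_force: [-2.1, 0.8, 6.8]
finger_gap: 38.7
grip_force: 50.5
```

```bash
python3 - <<'E'
from plan import *
p,R,s=cur(); t=tool(NY); print(p,s['tcp_rot'],s['finger_gap'],s['grip_force'],s['ft_force'])
th=.7
eye=nest(-5+28*np.cos(th)-5.5*np.sin(th),62,27+28*np.sin(th)+5.5*np.cos(th)); xa=fr(0*NO,NY,(np.cos(th),0,np.sin(th)))
print('tool frame eye',R.T@(eye-p),'axis',R.T@xa)
go((p+[0,0,40],R),(p+[-30,0,170],R))
E
```

```text
[558.69909778  61.20197234  37.34605975] [ 1.79983236e+02 -4.04953956e-02  1.73426073e+02] 38.72177624706848 50.46410127135459 [-2.13250838  0.81813385  6.8042361 ]
tool frame eye [  0.48055778  -0.1439177  -11.89837347] axis [-7.64386598e-01 -1.59398846e-04 -6.44758174e-01]
-> [559.  61.  77.] 1
  [[0.0,0.0,-40.0,0.0,0.0,0.0]]
-> [529.  61. 207.] 3
  [[10.0,-1.0,-43.0,0.0,0.0,0.0],[10.0,-1.0,-43.0,0.0,0.0,0.0],[9.9,-1.4,-44.0,0.0,0.0,0.0]]
```

Request:
send_rows([
  [0,0,-15,0,0,0],
  [0,0,-25,0,0,0],
  [0,0,-40,0,0,0],
  [0,0,-45,0,0,0],
  [0,0,-45,0,0,0],
])

```text
time: 5.88
tool_pos: [558.4, 60.9, 208.6]
tcp_rot: [-180.0, -0.1, 173.4]
ft_force: [1.0, 0.1, -0.7]
finger_gap: 38.6
grip_force: 50.2
```

```bash
cat > hang.py <<'E'
from plan import *
def rel(e,ax):  # eye & plate axis in tool frame -> tool poses for the eye at rack point with plate lean (deg, eye end toward panel)
    def pose(q,lean):
        # tool tilt: axis in tool plane; find tilt a so that plate axis leans 'lean' deg from vertical toward +h
        for_a=lambda a: tool(RY,a)@ax
        h=np.array([np.cos(RY),np.sin(RY),0])
        aa=np.linspace(0,100,1001); L=[np.degrees(np.arctan2(v@h,v[2])) for v in map(for_a,aa)]
        a=aa[np.argmin(np.abs(np.array(L)-lean))]; Q=tool(RY,a); return q-Q@e,Q
    return pose
def peg(y,s,up=0): # point on peg axis s mm from the root, offset up perpendicular
    c,d=np.cos(np.pi/6),.5
    return rack(-s*c+up*d,y,105+s*d+up*c)
E
python3 - <<'E'
from hang import *
p,R,s=cur(); print(p,s['tcp_rot'],s['finger_gap'],s['grip_force'])
b=snap('side')
u,v=map(int,pix(b,p)); cv2.imwrite('pics/p7.png',cv2.resize(b['img'][v-50:v+70,u-60:u+80],(700,600),interpolation=3)); print(u,v)
e=np.array([.5,0,-11.9]); ax=np.array([-.764,0,-.645])
print([((pix(b,p+R@q)-np.array([u-60,v-50]))*5).round() for q in (e,e+14*ax,e-60*ax)])
P=rel(e,ax); 
w=[P(peg(75,100,10)+[0,0,60],10),P(peg(75,85),10),P(peg(75,66),10)]
for q,Q in w: print(q,Q[:,2])
go(*w)
E
```

```text
[558.44223102  60.9015031  208.64353682] [-1.79995521e+02 -5.74686502e-02  1.73415917e+02] 38.55364850227656 50.18723911140114
314 114
[array([301., 231.]), array([322., 207.]), array([213., 335.])]
[400.31357183 388.42088164 214.83773496] [ 0.55266787  0.32295303 -0.76828352]
[407.21243128 392.4522496  138.67748092] [ 0.55266787  0.32295303 -0.76828352]
[421.41915841 400.75399065 129.17748092] [ 0.55266787  0.32295303 -0.76828352]
-> [400. 388. 215.] 7
  [[28.0,44.0,0.0,-0.032,-0.094,-0.088],[24.0,46.0,-1.0,-0.032,-0.095,-0.088],[20.0,48.0,-2.0,-0.032,-0.094,-0.088],[16.0,50.0,-2.0,-0.032,-0.095,-0.088],[11.0,51.0,-1.0,-0.032,-0.095,-0.088]]
  [[6.0,52.0,-0.0,-0.032,-0.094,-0.088],[2.0,51.8,0.5,-0.033,-0.095,-0.088]]
-> [407. 392. 139.] 2
  [[21.0,-0.0,32.0,0.0,0.0,-0.0],[21.6,-0.0,31.6,0.0,0.0,-0.0]]
-> [421. 401. 129.] 1
  [[-6.5,-0.0,17.9,0.0,0.0,-0.0]]
```

View pics/p7.png

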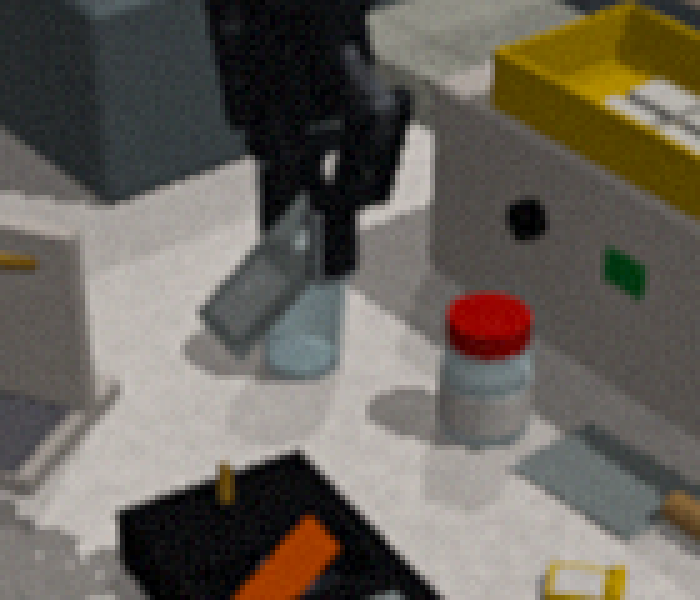

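The plate is held by its eye end (eye at ~(301,240), near end at ~(221,333)), as the geometry predicts. Moving to the left peg.

Request:
send_rows([
  [28,44,0,-0.032,-0.094,-0.088],
  [24,46,-1,-0.032,-0.095,-0.088],
  [20,48,-2,-0.032,-0.094,-0.088],
  [16,50,-2,-0.032,-0.095,-0.088],
  [11,51,-1,-0.032,-0.095,-0.088],
])

```text
time: 6.55
tool_pos: [442.4, 296.3, 208.1]
tcp_rot: [176.8, 28.4, -161.5]
ft_force: [0.7, 0.4, -1.0]
finger_gap: 38.6
grip_force: 50.3
```

Request:
send_rows([
  [6,52,0,-0.032,-0.094,-0.088],
  [2,52,0,-0.033,-0.095,-0.088],
  [0,0,0,0,0,0],
  [0,0,0,0,0,0],
])

```text
time: 7.05
tool_pos: [396.7, 388.5, 207.5]
tcp_rot: [179.6, 39.3, -149.9]
ft_force: [-0.1, 0.3, -0.9]
finger_gap: 38.7
grip_force: 50.4
```

```bash
python3 - <<'E'
from hang import *
p,R,s=cur(); print(p,s['tcp_rot'],s['finger_gap'],s['joint_pos'])
e=np.array([.5,0,-11.9]); ax=np.array([-.764,0,-.645])
P=rel(e,ax); 
go(P(peg(75,85),10),P(peg(75,66),10))
E
```

```text
[396.71228983 388.48119222 207.53666328] [ 179.59163362   39.28831838 -149.94655651] 38.67199865177768 [ 45.00780648 -34.59315888 131.96230483 -12.80069007  44.94376842
 -69.19758003]
-> [407. 392. 139.] 2
  [[18.0,-1.0,30.0,0.002,-0.004,-0.002],[17.2,-1.2,30.2,0.002,-0.005,-0.001]]
-> [421. 401. 129.] 1
  [[-6.6,0.0,17.9,0.0,0.0,-0.0]]
```

Request:
send_rows([
  [18,-1,30,0.002,-0.004,-0.002],
  [17,-1,30,0.002,-0.005,-0.001],
  [0,0,0,0,0,0],
  [0,0,0,0,0,0],
])

```text
time: 7.55
tool_pos: [408.6, 392.2, 140.1]
tcp_rot: [179.9, 39.9, -149.9]
ft_force: [-0.1, 0.6, -0.8]
finger_gap: 38.5
grip_force: 50.6
```

```bash
python3 - <<'E'
from hang import *
p,R,s=cur(); print(p,s['tcp_rot'],s['finger_gap'],s['joint_pos'])
e=np.array([.5,0,-11.9]); ax=np.array([-.764,0,-.645])
P=rel(e,ax); 
go(P(peg(75,66),10))
I=[]
for n in('side','top'):
    b=snap(n)
    u,v=map(int,pix(b,p+R@e)); u0,v0=max(u-35,0),v-35; im=cv2.resize(b['img'][v0:v0+70,u0:u0+70],(400,400),interpolation=3); I.append(im); k=400/70
    print(n,[((pix(b,q)-np.array([u0,v0])+.5)*k-.5).round() for q in (p+R@e,p+R@(e+14*ax),p+R@(e-60*ax),peg(75,60),peg(75,0))])
cv2.imwrite('pics/p8.png',np.hstack(I))
E
```

```text
[408.64450164 392.24019756 140.14274908] [ 179.93638549   39.8746169  -149.88234861] 38.455572399175324 [ 44.47359206 -27.27565916 134.87615493 -16.19450461  34.47858876
 -65.42590211]
-> [421. 401. 129.] 1
  [[-4.7,0.9,18.2,-0.001,0.001,-0.002]]
side [array([203., 204.]), array([199., 174.]), array([217., 325.]), array([234., 210.]), array([309., 217.])]
top [array([208., 204.]), array([181., 197.]), array([311., 232.]), array([198., 157.]), array([172.,  41.])]
```

View pics/p8.png

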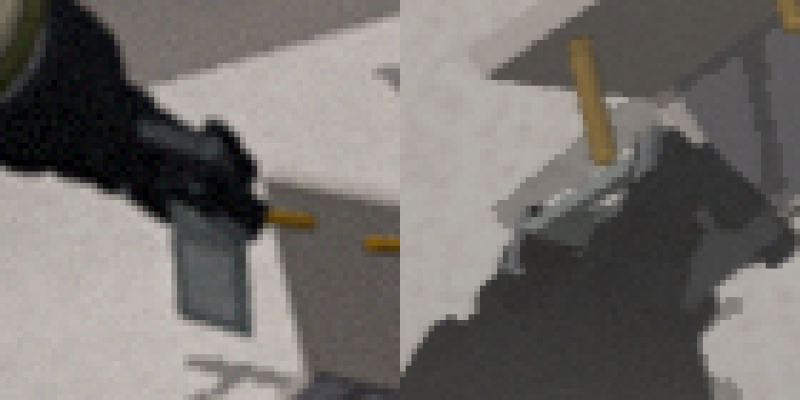

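Plate hangs in front of the peg; predicted and seen positions agree within ~2 mm (plate bottom seen at (214,325); peg tip at (602,158)). Slide on.

Request:
send_rows([
  [-5,1,18,0,0,-0.002],
  [0,0,0,0,0,0],
])

```text
time: 7.9
tool_pos: [420.6, 401.5, 128.8]
tcp_rot: [-180.0, 39.9, -149.6]
ft_force: [-0.2, 0.3, -2.5]
finger_gap: 38.5
grip_force: 50.7
```

Request:
send_rows([
  [-2,0,6,0,0,0],
  [-2,0,6,0,0,0],
  [0,0,0,0,0,0],
])

```text
time: 8.28
tool_pos: [429.4, 406.7, 121.0]
tcp_rot: [-179.9, 39.8, -149.6]
ft_force: [-0.1, -0.8, -1.7]
finger_gap: 38.6
grip_force: 50.7
```

```bash
python3 - <<'E'
from hang import *
p,R,s=cur(); print(p,s['ft_force'],s['finger_gap'])
P=rel(np.array([.5,0,-11.9]),np.array([-.764,0,-.645])) 
go(P(peg(75,54),10),P(peg(75,32),10))
E
```

```text
[429.36262331 406.66728768 121.02510753] [-0.08707764 -0.76055801 -1.71636278] 38.59643459531525
-> [430. 406. 123.] 1
  [[-1.8,-1.1,-1.3,0.0,-0.0,0.001]]
-> [447. 416. 112.] 1
  [[-7.6,-0.0,20.6,0.0,-0.0,0.0]]
```

Request:
send_rows([
  [-4,-1,4,0,0,0.001],
  [-4,0,8,0,0,0],
  [-2,0,7,0,0,0],
  [0,0,0,0,0,0],
])

```text
time: 8.78
tool_pos: [447.0, 415.7, 112.2]
tcp_rot: [-180.0, 39.7, -149.7]
ft_force: [0.5, 0.2, -1.9]
finger_gap: 38.6
grip_force: 50.7
```

```bash
python3 - <<'E'
from hang import *
p,R,s=cur(); print(p,s['ft_force'],s['finger_gap'])
e=np.array([.5,0,-11.9]); ax=np.array([-.764,0,-.645])
P=rel(e,ax); go(P(peg(75,32),10))
I=[]
for n in('side','top'):
    b=snap(n)
    u,v=map(int,pix(b,p+R@e)); u0,v0=max(u-35,0),v-35; im=cv2.resize(b['img'][v0:v0+70,u0:u0+70],(400,400),interpolation=3); I.append(im); k=400/70
    print(n,[((pix(b,q)-np.array([u0,v0])+.5)*k-.5).round() for q in (p+R@e,p+R@(e+14*ax),p+R@(e-60*ax),peg(75,60),peg(75,0))])
cv2.imwrite('pics/p9.png',np.hstack(I))
E
```

```text
[447.03048004 415.68293423 112.1520855 ] [ 0.48848108  0.19681456 -1.890327  ] 38.56226710325403
-> [447. 416. 112.] 1
  [[0.1,0.0,-0.1,-0.0,-0.001,0.0]]
side [array([207., 208.]), array([204., 180.]), array([219., 323.]), array([171., 205.]), array([246., 211.])]
top [array([203., 203.]), array([177., 195.]), array([303., 237.]), array([215., 260.]), array([190., 144.])]
```

View pics/p9.png

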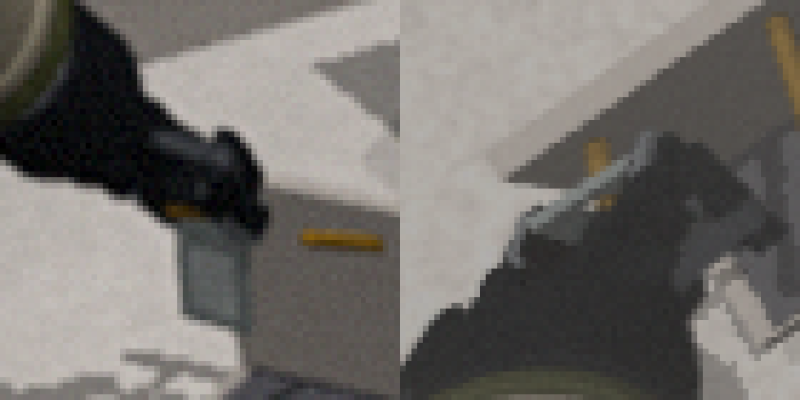

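The peg passes through the eye (tip at (168,210) in the side view, seen through the hole at (602,200) from above). Release and retreat.

Request:
send_rows([
  [0,0,0,0,0,0],
  [0,0,0,0,0,0],
  [0,0,0,0,0,0],
  [0,0,0,0,0,0],
], grip=-0.3)

```text
time: 9.38
tool_pos: [446.9, 415.9, 113.2]
tcp_rot: [180.0, 39.8, -149.7]
ft_force: [0.4, -0.2, -0.8]
finger_gap: 55.5
grip_force: 0.0
```

Request:
send_rows([
  [0,0,-15,0,0,0],
  [0,0,-30,0,0,0],
  [0,0,-45,0,0,0],
  [0,0,-20,0,0,0],
  [0,0,0,0,0,0],
])

```text
time: 10.0
tool_pos: [386.5, 381.0, 200.0]
tcp_rot: [179.9, 40.1, -149.7]
ft_force: [0.5, -0.4, -0.3]
finger_gap: 55.7
grip_force: 0.0
```

```bash
python3 - <<'E'
from hang import *
p,R,s=cur(); print(p,s['tcp_rot'],s['ft_force'],s['finger_gap'])
t=tool(NY); go((nest(-40,0,180),t),(nest(-30,0,45),t))
for n in('side','top'): snap(n)
b=load('side'); u,v=map(int,pix(b,peg(75,0))); cv2.imwrite('pics/p10.png',cv2.resize(b['img'][v-40:v+50,u-50:u+70],(640,480),interpolation=3))
E
```

```text
[386.4501018  381.04414922 199.95772379] [ 179.91083799   40.06430074 -149.6980071 ] [ 0.51656885 -0.39063055 -0.34334606] 55.71199384508139
-> [499.   6. 180.] 7
  [[12.0,-54.0,-6.0,0.032,0.096,0.088],[8.0,-55.0,-4.0,0.032,0.096,0.088],[3.0,-56.0,-1.0,0.032,0.096,0.088],[-2.0,-56.0,0.0,0.033,0.096,0.089],[-7.0,-56.0,2.0,0.033,0.097,0.088]]
  [[-12.0,-55.0,3.0,0.032,0.096,0.088],[-17.6,-53.1,2.3,0.033,0.097,0.089]]
-> [508.   4.  45.] 3
  [[-3.0,0.0,45.0,-0.0,-0.0,-0.0],[-4.0,0.0,45.0,-0.0,-0.0,-0.0],[-3.0,0.0,45.0,-0.0,-0.0,-0.0]]
```

View pics/p10.png

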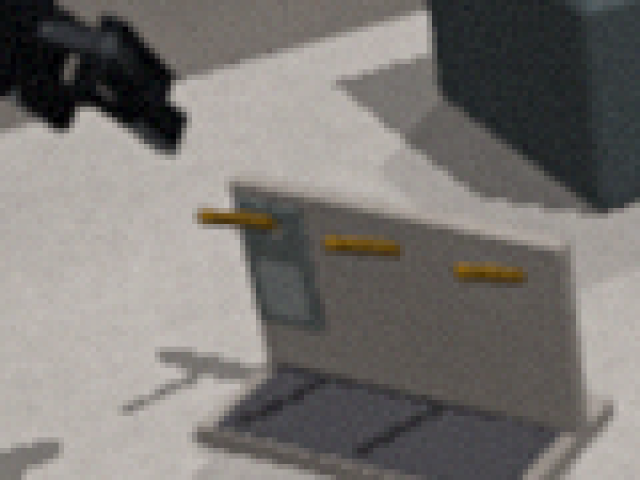

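Plate 2 hangs against the panel on the left peg (peg tip (200,215)). Next: the middle plate.

Request:
send_rows([
  [12,-54,-6,0.032,0.096,0.088],
  [8,-55,-4,0.032,0.096,0.088],
  [3,-56,-1,0.032,0.096,0.088],
  [-2,-56,0,0.033,0.096,0.089],
  [-7,-56,2,0.033,0.097,0.088],
], grip=1)

```text
time: 10.72
tool_pos: [466.1, 110.1, 182.0]
tcp_rot: [177.4, 10.9, -176.9]
ft_force: [0.8, 0.2, 0.1]
finger_gap: -0.1
grip_force: 0.0
```

Request:
send_rows([
  [-12,-55,3,0.032,0.096,0.088],
  [-17,-53,2,0.033,0.097,0.089],
  [-3,0,45,0,0,0],
  [-4,0,45,0,0,0],
  [0,0,0,0,0,0],
])

```text
time: 11.35
tool_pos: [499.8, 3.5, 82.7]
tcp_rot: [-179.7, -0.8, 173.3]
ft_force: [0.6, -0.4, 0.4]
finger_gap: 0.1
grip_force: 0.0
```

```bash
python3 - <<'E'
from plan import *
p,R,s=cur(); print(p,s['tcp_rot'],s['ft_force'],s['finger_gap'])
t=tool(NY); go((nest(-30,0,38),t))
E
```

```text
[499.83303694   3.52054801  82.67742533] [-179.73997855   -0.81141439  173.30663156] [ 0.62570274 -0.44345555  0.38825888] 0.12154089720671458
-> [508.   4.  38.] 1
  [[-9.1,2.1,44.5,-0.005,-0.014,-0.002]]
```

Request:
send_rows([
  [-9,1,10,-0.005,-0.012,-0.002],
  [0,0,20,0,0,0],
  [0,0,13,0,0,0],
  [0,0,4,0,0,0],
  [0,0,0,0,0,0],
])

```text
time: 11.98
tool_pos: [513.7, 3.6, 42.0]
tcp_rot: [179.9, 0.6, 173.5]
ft_force: [-0.0, -0.1, 0.5]
finger_gap: 0.2
grip_force: 0.0
```

Request:
send_rows([
  [0,0,3,0,0,0],
  [0,0,3,0,0,0],
  [0,0,3,0,0,0],
  [0,0,0,0,0,0],
])

```text
time: 12.48
tool_pos: [512.8, 3.7, 32.5]
tcp_rot: [180.0, 0.5, 173.5]
ft_force: [-3.7, 0.6, 3.4]
finger_gap: 0.0
grip_force: 2.1
```

Request:
send_rows([
  [0,0,3,0,0,0],
  [0,0,2,0,0,0],
  [0,0,0,0,0,0],
])

```text
time: 12.85
tool_pos: [511.9, 3.8, 26.9]
tcp_rot: [180.0, 0.3, 173.5]
ft_force: [-5.6, 0.3, 3.6]
finger_gap: -0.3
grip_force: 2.9
```

Request:
send_rows([
  [1,0,3,0,-0.004,0],
  [0,0,0,0,0,0],
])

```text
time: 13.1
tool_pos: [512.0, 3.7, 25.1]
tcp_rot: [180.0, 0.7, 173.5]
ft_force: [-7.9, 0.4, 10.7]
finger_gap: -0.2
grip_force: 6.6
```

Request:
send_rows([
  [0,0,3,0,0,0],
  [0,0,0,0,0,0],
])

```text
time: 13.35
tool_pos: [512.3, 3.7, 24.5]
tcp_rot: [180.0, 0.7, 173.5]
ft_force: [-21.9, 0.8, 39.8]
finger_gap: 0.1
grip_force: 21.8
```

Request:
send_rows([
  [0,0,2,0,0,0],
  [0,0,0,0,0,0],
])

```text
time: 13.6
tool_pos: [512.4, 3.8, 24.1]
tcp_rot: [180.0, 0.7, 173.5]
ft_force: [-31.4, 1.4, 56.2]
finger_gap: 0.2
grip_force: 31.8
```

Request:
send_rows([
  [0,0,-34,0,0.006,0],
  [0,0,-30,0,0.006,0],
  [-20,0,0,0,0,0],
  [-21,0,0,0,0,0],
  [0,0,0,0,0,0],
], grip=-0.3)

```text
time: 14.22
tool_pos: [553.6, -1.1, 83.7]
tcp_rot: [180.0, 0.1, 173.5]
ft_force: [-0.4, 0.2, -0.3]
finger_gap: 55.3
grip_force: 0.0
```

```bash
python3 - <<'E'
from plan import *
p,R,s=cur(); t=tool(NY); print(p,s['tcp_rot'],s['finger_gap']);go((nest(15,0,37),t))
E
```

```text
[553.57882389  -1.12471892  83.71361301] [1.79950471e+02 1.18689969e-01 1.73472629e+02] 55.29283750524101
-> [553.  -1.  37.] 1
  [[0.5,0.3,46.7,0.001,0.002,0.001]]
```

Request:
send_rows([
  [0,0,24,0,0.002,0],
  [0,0,23,0,0,0],
  [0,0,0,0,0,0],
  [0,0,0,0,0,0],
])

```text
time: 14.72
tool_pos: [552.5, -0.9, 37.2]
tcp_rot: [179.9, -0.0, 173.5]
ft_force: [0.0, 0.0, 0.5]
finger_gap: 55.1
grip_force: 0.0
```

Request:
send_rows([
  [0,0,0,0,0,0],
  [0,0,0,0,0,0],
  [0,0,0,0,0,0],
  [0,0,0,0,0,0],
], grip=1)

```text
time: 15.22
tool_pos: [553.6, -0.9, 38.0]
tcp_rot: [179.9, 0.1, 173.5]
ft_force: [-0.9, 1.1, 6.9]
finger_gap: 38.6
grip_force: 49.6
```

```bash
cat > gr.py <<'E'
from plan import *
import sys
y=float(sys.argv[1])
p,R,s=cur(); print(p,s['tcp_rot'],s['finger_gap'],s['grip_force'],s['ft_force'])
th=.7
eye=nest(-5+28*np.cos(th)-5.5*np.sin(th),y,27+28*np.sin(th)+5.5*np.cos(th)); xa=fr(0*NO,NY,(np.cos(th),0,np.sin(th)))
print('tool frame eye',(R.T@(eye-p)).round(2),'axis',(R.T@xa).round(3))
E
python3 gr.py 0
```

```text
[553.61365706  -0.91783219  38.03104406] [1.79944914e+02 7.24098058e-02 1.73487478e+02] 38.638209514233836 49.56420555798104 [-0.93175779  1.08180271  6.91505459]
tool frame eye [  2.55   0.16 -11.22] axis [-0.766 -0.001 -0.643]
```

Request:
send_rows([
  [0,0,-15,0,0,0],
  [0,0,-25,0,0,0],
  [0,0,-40,0,0,0],
  [0,0,-45,0,0,0],
  [0,0,-45,0,0,0],
])

```text
time: 15.85
tool_pos: [552.4, -1.1, 208.8]
tcp_rot: [180.0, -0.0, 173.5]
ft_force: [0.6, 0.2, -1.3]
finger_gap: 38.3
grip_force: 50.0
```

```bash
python3 - <<'E'
from hang import *
p,R,s=cur(); print(p,s['finger_gap'])
P=rel(np.array([.5,0,-11.9]),np.array([-.764,0,-.645])) 
go(P(peg(0,100,10)+[0,0,60],10),P(peg(0,85),10))
E
```

```text
[552.39654048  -1.1086294  208.80796794] 38.28261221477002
-> [438. 324. 215.] 6
  [[25.0,52.0,-1.0,-0.037,-0.112,-0.103],[20.0,54.0,-1.0,-0.037,-0.112,-0.103],[14.0,56.0,-1.0,-0.037,-0.112,-0.103],[8.0,57.0,-1.0,-0.037,-0.112,-0.103],[1.0,57.0,1.0,-0.037,-0.111,-0.102]]
  [[-3.6,56.5,3.4,-0.037,-0.112,-0.102]]
-> [445. 328. 139.] 2
  [[21.0,0.0,32.0,-0.0,0.0,-0.0],[21.6,0.0,31.6,-0.0,0.0,-0.0]]
```

Request:
send_rows([
  [25,52,-1,-0.037,-0.112,-0.103],
  [20,54,-1,-0.037,-0.112,-0.103],
  [14,56,-1,-0.037,-0.112,-0.103],
  [8,57,-1,-0.037,-0.112,-0.103],
  [1,57,1,-0.037,-0.111,-0.102],
])

```text
time: 16.48
tool_pos: [456.4, 271.7, 213.2]
tcp_rot: [177.9, 33.6, -156.7]
ft_force: [0.3, 0.4, -0.9]
finger_gap: 38.5
grip_force: 50.1
```

Request:
send_rows([
  [-4,56,3,-0.037,-0.112,-0.102],
  [0,0,0,0,0,0],
  [0,0,0,0,0,0],
])

```text
time: 16.85
tool_pos: [438.7, 323.2, 213.9]
tcp_rot: [180.0, 39.8, -149.7]
ft_force: [0.4, 0.7, -1.1]
finger_gap: 38.7
grip_force: 50.2
```

```bash
python3 - <<'E'
from hang import *
p,R,s=cur(); print(p,s['tcp_rot'],s['finger_gap'])
P=rel(np.array([2.5,0,-11.2]),np.array([-.765,0,-.644])) 
go(P(peg(0,85),10))
E
```

```text
[438.65477738 323.16533537 213.91340898] [ 179.98374819   39.80406125 -149.72300493] 38.73991450261122
-> [446. 328. 141.] 2
  [[20.0,0.0,31.0,0.0,-0.001,-0.0],[20.2,0.7,31.1,0.0,-0.001,-0.0]]
```

Request:
send_rows([
  [20,0,31,0,-0.001,0],
  [20,1,31,0,-0.001,0],
  [0,0,0,0,0,0],
  [0,0,0,0,0,0],
])

```text
time: 17.35
tool_pos: [447.5, 328.1, 141.8]
tcp_rot: [180.0, 40.0, -149.9]
ft_force: [0.1, -0.3, -0.8]
finger_gap: 38.4
grip_force: 50.4
```

```bash
python3 - <<'E'
from hang import *
p,R,s=cur(); print(p,s['tcp_rot'],s['finger_gap'])
P=rel(np.array([2.5,0,-11.2]),np.array([-.765,0,-.644])) 
go(P(peg(0,66),10))
E
```

```text
[447.50043748 328.13905897 141.83490383] [ 179.97522851   39.9907654  -149.85969937] 38.440327131796025
-> [460. 337. 131.] 1
  [[-4.7,0.9,18.1,-0.001,0.002,-0.002]]
```

Request:
send_rows([
  [-5,1,18,0,0.002,-0.002],
  [0,0,0,0,0,0],
])

```text
time: 17.6
tool_pos: [460.2, 337.5, 131.4]
tcp_rot: [-179.9, 39.9, -149.6]
ft_force: [-1.1, -0.5, -2.3]
finger_gap: 38.5
grip_force: 50.4
```

Request:
send_rows([
  [-2,0,5,0,0,0],
  [-3,0,6,0,0,0],
  [0,0,0,0,0,0],
])

```text
time: 17.98
tool_pos: [468.4, 342.9, 124.3]
tcp_rot: [-179.9, 39.8, -149.6]
ft_force: [0.1, 0.1, -1.4]
finger_gap: 38.6
grip_force: 50.4
```

```bash
python3 - <<'E'
from hang import *
p,R,s=cur(); print(p,s['tcp_rot'],s['ft_force'],s['wrist_torque'])
P=rel(np.array([2.5,0,-11.2]),np.array([-.765,0,-.644])) 
go(P(peg(0,54),10),P(peg(0,32),10))
E
```

```text
[468.44628434 342.89821685 124.30101657] [-179.93305834   39.81691783 -149.59692778] [ 0.06508537  0.11897901 -1.41461466] [-0.21459266  0.38621979 -0.00952762]
-> [469. 342. 125.] 1
  [[-0.5,-1.3,-0.5,-0.0,-0.001,0.001]]
-> [486. 351. 114.] 1
  [[-7.6,-0.0,20.7,-0.0,-0.0,0.0]]
```

Request:
send_rows([
  [-3,-1,6,0,0,0.001],
  [-3,0,7,0,0,0],
  [-2,0,7,0,0,0],
  [0,0,0,0,0,0],
])

```text
time: 18.48
tool_pos: [485.0, 351.4, 113.0]
tcp_rot: [-180.0, 39.7, -149.7]
ft_force: [-0.4, -0.1, -1.3]
finger_gap: 38.5
grip_force: 50.4
```

```bash
python3 - <<'E'
from hang import *
p,R,s=cur(); print(p,s['ft_force'],s['finger_gap'])
e=np.array([2.5,0,-11.2]); ax=np.array([-.765,0,-.644])
I=[]
for n in('side','top'):
    b=snap(n)
    u,v=map(int,pix(b,p+R@e)); u0,v0=max(u-35,0),v-35; I.append(cv2.resize(b['img'][v0:v0+70,u0:u0+70],(400,400),interpolation=3))
cv2.imwrite('pics/p11.png',np.hstack(I))
E
```

```text
[485.04705448 351.44083791 113.01258843] [-0.36689021 -0.062435   -1.27423911] 38.46998212062771
```

View pics/p11.png

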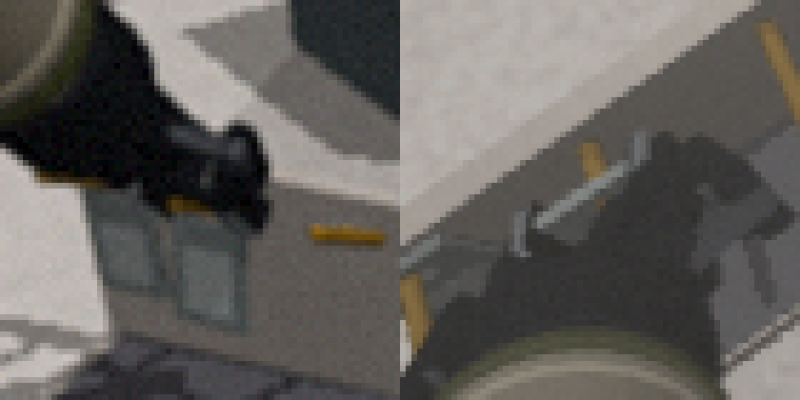

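Peg through the eye (side (190,205), top (600,195)). Release, retreat and go on to the last plate.

Request:
send_rows([
  [0,0,0,0,0,0],
  [0,0,0,0,0,0],
  [0,0,0,0,0,0],
  [0,0,0,0,0,0],
], grip=-0.3)

```text
time: 19.08
tool_pos: [485.1, 351.6, 114.1]
tcp_rot: [-180.0, 39.8, -149.7]
ft_force: [0.7, -0.1, 0.6]
finger_gap: 55.8
grip_force: 0.0
```

Request:
send_rows([
  [0,0,-15,0,0,0],
  [0,0,-30,0,0,0],
  [0,0,-45,0,0,0],
  [0,0,-20,0,0,0],
  [0,0,0,0,0,0],
])

```text
time: 19.7
tool_pos: [424.9, 316.5, 201.0]
tcp_rot: [-180.0, 40.1, -149.7]
ft_force: [-0.1, 0.3, -0.1]
finger_gap: 56.0
grip_force: 0.0
```

```bash
python3 - <<'E'
from hang import *
p,R,s=cur(); print(p,s['tcp_rot'],s['ft_force'],s['finger_gap'])
t=tool(NY); go((nest(-35,-62,150),t),(nest(-29,-62,80),t))
b=snap('top')
for y in (75,0): # depth at the panel in front of pegs
    print(y,[ (pt(b,*pix(b,rack(-2,y,z)))-RO).round(0) for z in(95,80)])
E
```

```text
[424.91057236 316.46282377 200.97715331] [-179.99085074   40.08708379 -149.666159  ] [-0.05865946  0.28848208 -0.09998765] 55.968890890771604
-> [496. -57. 150.] 7
  [[19.0,-51.0,-6.0,0.032,0.096,0.088],[14.0,-53.0,-3.0,0.032,0.096,0.088],[10.0,-54.0,0.0,0.032,0.097,0.088],[5.0,-54.0,3.0,0.032,0.096,0.088],[-0.0,-55.0,4.0,0.032,0.097,0.089]]
  [[-6.0,-54.0,6.0,0.033,0.096,0.088],[-10.9,-53.0,6.8,0.032,0.097,0.089]]
-> [502. -57.  80.] 2
  [[-3.0,-0.0,35.0,0.0,-0.0,-0.0],[-3.0,-0.0,35.0,0.0,-0.0,-0.0]]
75 [array([-42.,  54., 112.]), array([-41.,  57.,  93.])]
0 [array([ -5.,  -9., 111.]), array([-4., -7., 93.])]
```

Request:
send_rows([
  [19,-51,-6,0.032,0.096,0.088],
  [14,-53,-3,0.032,0.096,0.088],
  [10,-54,0,0.032,0.097,0.088],
  [5,-54,3,0.032,0.096,0.088],
  [0,-55,4,0.032,0.097,0.089],
], grip=1)

```text
time: 20.38
tool_pos: [474.9, 47.1, 160.5]
tcp_rot: [177.4, 10.8, -176.9]
ft_force: [1.6, 0.7, -0.2]
finger_gap: 0.3
grip_force: 0.0
```

Request:
send_rows([
  [-6,-54,6,0.033,0.096,0.088],
  [-11,-53,7,0.032,0.097,0.089],
  [-3,0,35,0,0,0],
  [-3,0,35,0,0,0],
  [0,0,0,0,0,0],
])

```text
time: 21.0
tool_pos: [497.9, -57.6, 72.6]
tcp_rot: [-179.9, -0.8, 173.4]
ft_force: [-1.7, -0.3, 0.1]
finger_gap: -0.1
grip_force: 0.0
```

```bash
python3 - <<'E'
from hang import *
p,R,s=cur(); print(p,s['tcp_rot'])
go((nest(-29,-62,38),tool(NY)))
E
```

```text
[497.91820597 -57.58089866  72.62789227] [-179.88840511   -0.76901549  173.35494267]
-> [502. -57.  38.] 1
  [[-4.8,0.9,34.6,-0.002,-0.013,-0.001]]
```

Request:
send_rows([
  [-1,0,12,0,-0.004,0],
  [0,0,16,0,0,0],
  [0,0,4,0,0,0],
  [0,0,3,0,0,0],
  [0,0,0,0,0,0],
])

```text
time: 21.62
tool_pos: [502.4, -58.3, 43.1]
tcp_rot: [-179.8, 0.0, 173.4]
ft_force: [-0.9, -0.5, 0.8]
finger_gap: -0.3
grip_force: 0.0
```

Request:
send_rows([
  [0,0,3,0,0,0],
  [0,0,3,0,0,0],
  [0,0,3,0,0,0],
  [0,0,0,0,0,0],
])

```text
time: 22.12
tool_pos: [502.0, -58.3, 33.6]
tcp_rot: [-179.8, -0.0, 173.4]
ft_force: [0.2, 0.3, 0.4]
finger_gap: 0.0
grip_force: 0.1
```

Request:
send_rows([
  [0,0,3,0,0,0],
  [0,0,2,0,0,0],
  [0,0,0,0,0,0],
])

```text
time: 22.5
tool_pos: [501.5, -58.2, 28.5]
tcp_rot: [-179.8, -0.1, 173.4]
ft_force: [-3.7, 0.6, 2.9]
finger_gap: 0.2
grip_force: 1.7
```

Request:
send_rows([
  [0,0,3,0,0,0],
  [0,0,2,0,0,0],
  [0,0,0,0,0,0],
])

```text
time: 22.88
tool_pos: [501.9, -58.3, 23.5]
tcp_rot: [-179.8, -0.0, 173.4]
ft_force: [-3.2, 0.0, 1.2]
finger_gap: 0.0
grip_force: 1.3
```

Request:
send_rows([
  [0,0,3,0,0,0],
  [0,0,0,0,0,0],
])

```text
time: 23.12
tool_pos: [502.2, -58.3, 22.6]
tcp_rot: [-179.8, -0.0, 173.4]
ft_force: [-15.8, 2.5, 24.1]
finger_gap: 0.2
grip_force: 14.0
```

Request:
send_rows([
  [0,0,2,0,0,0],
  [0,0,0,0,0,0],
])

```text
time: 23.38
tool_pos: [502.4, -58.4, 22.2]
tcp_rot: [-179.8, -0.0, 173.4]
ft_force: [-25.7, 3.7, 41.4]
finger_gap: 0.0
grip_force: 23.6
```

Tipped. Lift, shift over, straddle.

Request:
send_rows([
  [0,0,-34,0,0,0],
  [0,0,-30,0,0,0],
  [-22,0,0,0,0,0],
  [-22,0,0,0,0,0],
  [0,0,0,0,0,0],
], grip=-0.3)

```text
time: 24.0
tool_pos: [547.6, -63.5, 83.3]
tcp_rot: [-179.8, 0.1, 173.4]
ft_force: [-0.2, 0.7, -0.0]
finger_gap: 56.0
grip_force: 0.0
```

```bash
python3 - <<'E'
from plan import *
p,R,s=cur(); t=tool(NY); print(p,s['tcp_rot'],s['finger_gap']);go((nest(15,-62,37),t))
E
```

```text
[547.59950923 -63.47764572  83.34630548] [-1.79829966e+02  1.39243396e-01  1.73384585e+02] 56.000948472886215
-> [546. -62.  37.] 1
  [[1.8,1.1,46.3,-0.003,0.002,-0.0]]
```

Request:
send_rows([
  [1,1,24,-0.003,0.002,0],
  [0,0,22,0,0,0],
  [0,0,0,0,0,0],
  [0,0,0,0,0,0],
])

```text
time: 24.5
tool_pos: [545.2, -62.2, 37.6]
tcp_rot: [180.0, -0.1, 173.4]
ft_force: [0.0, 0.6, 0.4]
finger_gap: 55.3
grip_force: 0.0
```

Request:
send_rows([
  [0,0,0,0,0,0],
  [0,0,0,0,0,0],
  [0,0,0,0,0,0],
  [0,0,0,0,0,0],
], grip=1)

```text
time: 25.0
tool_pos: [546.1, -62.3, 38.3]
tcp_rot: [-180.0, 0.0, 173.4]
ft_force: [-1.5, -0.1, 5.9]
finger_gap: 38.5
grip_force: 49.6
```

```bash
python3 gr.py -62
```

```text
[546.0630197  -62.31809803  38.33101956] [-1.79997760e+02  1.70440987e-02  1.73391380e+02] 38.47355428640308 49.6186673064949 [-1.51775872 -0.11212937  5.854545  ]
tool frame eye [ 2.110e+00  1.000e-02 -1.091e+01] axis [-0.765  0.    -0.644]
```

Request:
send_rows([
  [0,0,-15,0,0,0],
  [0,0,-25,0,0,0],
  [0,0,-40,0,0,0],
  [0,0,-45,0,0,0],
  [0,0,-45,0,0,0],
])

```text
time: 25.62
tool_pos: [545.0, -62.2, 209.0]
tcp_rot: [-180.0, -0.1, 173.4]
ft_force: [0.5, 0.2, -0.6]
finger_gap: 38.3
grip_force: 50.1
```

```bash
python3 - <<'E'
from hang import *
p,R,s=cur(); print(p,s['finger_gap'])
P=rel(np.array([1.5,0,-11.5]),np.array([-.765,0,-.644])) 
go(P(peg(-75,100,10)+[0,0,60],10))
E
```

```text
[544.96391806 -62.19143623 209.02962063] 38.26167609164749
-> [476. 259. 216.] 6
  [[18.0,52.0,-1.0,-0.037,-0.112,-0.103],[12.0,53.0,-1.0,-0.037,-0.112,-0.103],[6.0,54.0,0.0,-0.037,-0.112,-0.103],[1.0,55.0,2.0,-0.037,-0.113,-0.103],[-5.0,55.0,4.0,-0.038,-0.112,-0.103]]
  [[-9.1,53.3,7.1,-0.037,-0.113,-0.103]]
```

Request:
send_rows([
  [18,52,-1,-0.037,-0.112,-0.103],
  [12,53,-1,-0.037,-0.112,-0.103],
  [6,54,0,-0.037,-0.112,-0.103],
  [1,55,2,-0.037,-0.113,-0.103],
  [-5,55,4,-0.038,-0.112,-0.103],
])

```text
time: 26.25
tool_pos: [487.6, 207.3, 214.1]
tcp_rot: [177.9, 33.6, -156.7]
ft_force: [-0.3, 0.4, -0.6]
finger_gap: 38.3
grip_force: 50.2
```

Request:
send_rows([
  [-9,53,7,-0.037,-0.112,-0.103],
  [0,0,0,0,0,0],
  [0,0,0,0,0,0],
])

```text
time: 26.62
tool_pos: [476.8, 258.7, 214.5]
tcp_rot: [-180.0, 39.9, -149.7]
ft_force: [-0.3, 0.2, -1.7]
finger_gap: 38.5
grip_force: 50.3
```

```bash
python3 - <<'E'
from hang import *
p,R,s=cur(); print(p,s['tcp_rot'],s['finger_gap'])
P=rel(np.array([2.1,0,-11.]),np.array([-.765,0,-.644])) 
go(P(peg(-75,85),10))
E
```

```text
[476.77447451 258.71651839 214.49152365] [-179.95103649   39.86165652 -149.66157155] 38.486131890609656
-> [483. 263. 140.] 2
  [[21.0,0.0,31.0,-0.0,-0.0,0.0],[20.3,0.6,31.0,-0.0,-0.001,0.001]]
```

Request:
send_rows([
  [21,0,31,0,0,0],
  [20,1,31,0,0,0],
  [0,0,0,0,0,0],
  [0,0,0,0,0,0],
])

```text
time: 27.12
tool_pos: [484.8, 263.3, 141.7]
tcp_rot: [-180.0, 39.9, -149.8]
ft_force: [1.3, 0.2, -1.1]
finger_gap: 38.5
grip_force: 50.5
```

```bash
python3 - <<'E'
from hang import *
p,R,s=cur(); print(p,s['tcp_rot'],s['finger_gap'])
P=rel(np.array([2.1,0,-11.]),np.array([-.765,0,-.644])) 
go(P(peg(-75,66),10))
E
```

```text
[484.76820491 263.30591911 141.74908121] [-179.96474574   39.9231796  -149.77153988] 38.50175074790893
-> [498. 272. 131.] 1
  [[-4.8,0.7,18.1,-0.001,0.0,-0.001]]
```

Request:
send_rows([
  [-5,0,18,0,0,-0.001],
  [0,0,0,0,0,0],
])

```text
time: 27.38
tool_pos: [498.2, 271.7, 131.3]
tcp_rot: [-179.9, 40.0, -149.6]
ft_force: [-0.6, 0.1, -1.6]
finger_gap: 38.5
grip_force: 50.5
```

Request:
send_rows([
  [-2,0,5,0,0,0],
  [-3,0,6,0,0,0],
  [0,0,0,0,0,0],
])

```text
time: 27.75
tool_pos: [506.4, 277.2, 124.1]
tcp_rot: [-179.9, 39.9, -149.6]
ft_force: [0.6, -0.8, -0.6]
finger_gap: 38.5
grip_force: 50.5
```

```bash
python3 - <<'E'
from hang import *
p,R,s=cur(); print(p,s['tcp_rot'],s['ft_force'],s['wrist_torque'])
P=rel(np.array([2.1,0,-11.]),np.array([-.765,0,-.644])) 
go(P(peg(-75,54),10),P(peg(-75,32),10))
E
```

```text
[506.35254894 277.19176091 124.11984053] [-179.93418345   39.85824858 -149.61427697] [ 0.55333151 -0.78765347 -0.64386449] [-0.22532082  0.32183933  0.00409349]
-> [507. 277. 125.] 1
  [[-0.6,-0.5,-0.6,-0.0,-0.001,0.001]]
-> [523. 286. 114.] 1
  [[-7.5,0.0,20.7,-0.0,0.0,0.0]]
```

Request:
send_rows([
  [-3,0,6,0,0,0.001],
  [-3,0,7,0,0,0],
  [-2,0,7,0,0,0],
  [0,0,0,0,0,0],
])

```text
time: 28.25
tool_pos: [522.4, 286.7, 112.8]
tcp_rot: [180.0, 39.8, -149.7]
ft_force: [0.1, 0.6, -1.4]
finger_gap: 38.4
grip_force: 50.5
```

```bash
python3 - <<'E'
from hang import *
p,R,s=cur(); print(p,s['ft_force'],s['finger_gap'])
e=np.array([2.1,0,-11.])
I=[]
for n in('side','top'):
    b=snap(n)
    u,v=map(int,pix(b,p+R@e)); u0,v0=max(u-35,0),v-35; I.append(cv2.resize(b['img'][v0:v0+70,u0:u0+70],(400,400),interpolation=3))
cv2.imwrite('pics/p12.png',np.hstack(I))
E
```

```text
[522.35550161 286.73323666 112.83400229] [ 0.05667818  0.57448435 -1.3935448 ] 38.411925048110874
```

View pics/p12.png

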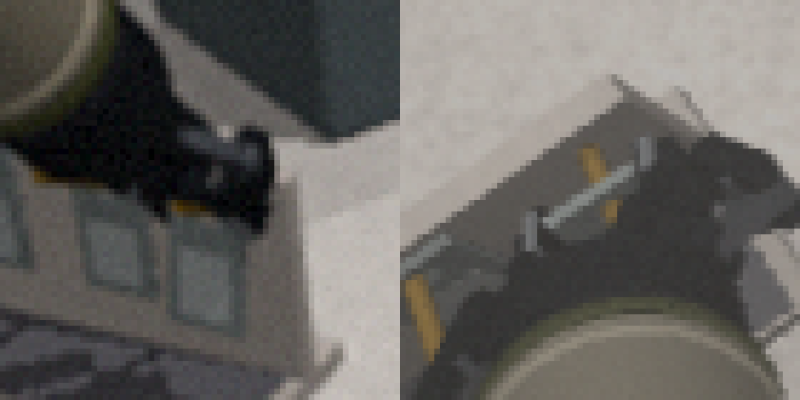

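Peg through the last eye (side (190,208), top (610,205)). Release, retreat, then flatten rockers with the shut fingers.

Request:
send_rows([
  [0,0,0,0,0,0],
  [0,0,0,0,0,0],
  [0,0,0,0,0,0],
  [0,0,0,0,0,0],
], grip=-0.3)

```text
time: 28.85
tool_pos: [522.5, 286.6, 113.9]
tcp_rot: [-180.0, 39.9, -149.7]
ft_force: [-0.3, -0.3, 0.0]
finger_gap: 55.7
grip_force: 0.0
```

Request:
send_rows([
  [0,0,-15,0,0,0],
  [0,0,-30,0,0,0],
  [0,0,-45,0,0,0],
  [0,0,-20,0,0,0],
  [0,0,0,0,0,0],
])

```text
time: 29.48
tool_pos: [462.4, 251.2, 200.7]
tcp_rot: [-179.9, 40.1, -149.7]
ft_force: [-1.0, -0.4, 0.4]
finger_gap: 55.1
grip_force: 0.0
```

```bash
python3 - <<'E'
from hang import *
p,R,s=cur(); print(p,s['tcp_rot'],s['ft_force'],s['finger_gap'])
t=tool(NY); go((nest(24,62,150),t),(nest(24,62,70),t))
E
```

```text
[462.44479179 251.17922428 200.71234019] [-179.89973441   40.1228426  -149.65763447] [-1.01673974 -0.40688706  0.4025812 ] 55.10214293719068
-> [569.  60. 150.] 6
  [[6.0,-37.0,6.0,0.037,0.113,0.103],[1.0,-37.0,8.0,0.037,0.113,0.103],[-3.0,-36.0,9.0,0.037,0.112,0.103],[-8.0,-35.0,10.0,0.038,0.113,0.103],[-12.0,-34.0,10.0,0.037,0.112,0.103]]
  [[-17.3,-31.6,9.1,0.038,0.113,0.103]]
-> [569.  60.  70.] 2
  [[-0.0,-0.0,40.0,-0.0,-0.0,-0.0],[-0.1,-0.0,40.0,-0.0,-0.0,-0.0]]
```

Request:
send_rows([
  [6,-37,6,0.037,0.113,0.103],
  [1,-37,8,0.037,0.113,0.103],
  [-3,-36,9,0.037,0.112,0.103],
  [-8,-35,10,0.038,0.113,0.103],
  [-12,-34,10,0.037,0.112,0.103],
], grip=1)

```text
time: 30.1
tool_pos: [551.1, 90.6, 153.3]
tcp_rot: [178.3, 6.0, 179.1]
ft_force: [-0.5, -0.1, 0.3]
finger_gap: -0.0
grip_force: 0.0
```

Request:
send_rows([
  [-17,-32,9,0.038,0.113,0.103],
  [0,0,40,0,0,0],
  [0,0,40,0,0,0],
  [0,0,0,0,0,0],
  [0,0,0,0,0,0],
])

```text
time: 30.72
tool_pos: [567.9, 59.5, 67.6]
tcp_rot: [-179.9, -0.3, 173.4]
ft_force: [-0.1, 0.3, 0.9]
finger_gap: -0.3
grip_force: 0.0
```

```bash
python3 - <<'E'
from hang import *
p,R,s=cur(); print(p,s['tcp_rot'],s['ft_force'],s['finger_gap'])
t=tool(NY); go((nest(24,62,36),t))
E
```

```text
[567.92509804  59.45737168  67.59375404] [-179.88927133   -0.26865705  173.41779148] [-0.10417148  0.27531369  0.92914556] -0.3298485286025877
-> [569.  60.  36.] 1
  [[-1.4,0.6,31.6,-0.002,-0.005,0.0]]
```

Request:
send_rows([
  [-1,1,12,-0.002,-0.005,0],
  [0,0,8,0,0,0],
  [0,0,6,0,0,0],
  [0,0,5,0,0,0],
  [0,0,0,0,0,0],
])

```text
time: 31.35
tool_pos: [568.0, 60.1, 35.7]
tcp_rot: [-180.0, -0.1, 173.4]
ft_force: [0.3, -0.4, 0.6]
finger_gap: -0.2
grip_force: 0.6
```

Request:
send_rows([
  [0,0,3,0,0,0],
  [0,0,2,0,0,0],
  [0,0,0,0,0,0],
])

```text
time: 31.72
tool_pos: [568.1, 60.1, 30.9]
tcp_rot: [-180.0, -0.0, 173.4]
ft_force: [1.0, 0.1, 0.5]
finger_gap: 0.0
grip_force: 0.3
```

Request:
send_rows([
  [0,0,2,0,0,0],
  [0,0,0,0,0,0],
])

```text
time: 31.98
tool_pos: [568.2, 60.1, 29.9]
tcp_rot: [-180.0, -0.0, 173.4]
ft_force: [-4.7, -0.4, 9.1]
finger_gap: 0.3
grip_force: 4.8
```

Request:
send_rows([
  [0,0,2,0,0,0],
  [0,0,0,0,0,0],
])

```text
time: 32.22
tool_pos: [568.4, 60.1, 29.5]
tcp_rot: [-180.0, -0.0, 173.4]
ft_force: [-13.3, -0.1, 24.6]
finger_gap: -0.2
grip_force: 12.1
```

Request:
send_rows([
  [0,0,-24,0,0,0],
  [0,0,-25,0,0,0],
  [0,-31,0,0,0,0],
  [0,-31,0,0,0,0],
  [0,0,0,0,0,0],
])

```text
time: 32.85
tool_pos: [560.6, -3.1, 75.8]
tcp_rot: [-180.0, -0.1, 173.3]
ft_force: [0.7, 0.3, -0.9]
finger_gap: -0.3
grip_force: 0.0
```

Request:
send_rows([
  [0,0,15,0,0,0],
  [0,0,10,0,0,0],
  [0,0,8,0,0,0],
  [0,0,6,0,0,0],
  [0,0,0,0,0,0],
])

```text
time: 33.48
tool_pos: [560.5, -1.1, 36.2]
tcp_rot: [-180.0, -0.1, 173.4]
ft_force: [0.2, -0.8, -0.1]
finger_gap: 0.2
grip_force: 0.0
```

Request:
send_rows([
  [0,0,3,0,0,0],
  [0,0,3,0,0,0],
  [0,0,2,0,0,0],
  [0,0,0,0,0,0],
])

```text
time: 33.98
tool_pos: [561.5, -1.4, 29.9]
tcp_rot: [180.0, 0.0, 173.4]
ft_force: [-1.6, 1.3, 7.8]
finger_gap: 0.6
grip_force: 3.9
```

Request:
send_rows([
  [0,0,2,0,0,0],
  [0,0,2,0,0,0],
  [0,0,0,0,0,0],
])

```text
time: 34.35
tool_pos: [561.8, -1.4, 29.2]
tcp_rot: [180.0, 0.0, 173.4]
ft_force: [-18.7, 2.7, 38.5]
finger_gap: -0.2
grip_force: 19.0
```

Request:
send_rows([
  [0,0,-24,0,0,0],
  [0,0,-25,0,0,0],
  [0,-31,0,0,0,0],
  [0,-31,0,0,0,0],
  [0,0,0,0,0,0],
])

```text
time: 34.98
tool_pos: [553.6, -64.9, 73.9]
tcp_rot: [-180.0, -0.0, 173.3]
ft_force: [0.2, 0.1, -0.2]
finger_gap: 0.2
grip_force: 0.0
```

Request:
send_rows([
  [0,0,15,0,0,0],
  [0,0,10,0,0,0],
  [0,0,8,0,0,0],
  [0,0,6,0,0,0],
  [0,0,0,0,0,0],
])

```text
time: 35.6
tool_pos: [553.2, -62.7, 34.1]
tcp_rot: [180.0, -0.1, 173.4]
ft_force: [-0.4, -0.5, -0.1]
finger_gap: 0.1
grip_force: 0.0
```

Request:
send_rows([
  [0,0,3,0,0,0],
  [0,0,3,0,0,0],
  [0,0,2,0,0,0],
  [0,0,0,0,0,0],
])

```text
time: 36.1
tool_pos: [554.1, -62.9, 29.5]
tcp_rot: [180.0, -0.0, 173.4]
ft_force: [-12.6, 3.8, 25.5]
finger_gap: 0.3
grip_force: 12.3
```

Request:
send_rows([
  [0,0,2,0,0,0],
  [0,0,2,0,0,0],
  [0,0,0,0,0,0],
])

```text
time: 36.48
tool_pos: [554.4, -62.9, 28.8]
tcp_rot: [-180.0, -0.0, 173.4]
ft_force: [-28.5, 5.9, 55.9]
finger_gap: 0.2
grip_force: 27.5
```

Request:
send_rows([
  [0,0,-30,0,0,0],
  [0,0,-50,0,0,0],
  [0,-50,-50,0,0,0],
  [0,-60,-10,0,0,0],
  [0,-60,0,0,0,0],
])

```text
time: 37.1
tool_pos: [535.9, -228.1, 159.4]
tcp_rot: [-179.9, 0.2, 173.5]
ft_force: [1.1, 0.4, -0.3]
finger_gap: 0.3
grip_force: 0.0
```

Request:
send_rows([
  [0,-20,0,0,0,0],
  [0,0,0,0,0,0],
  [0,0,0,0,0,0],
])

```text
time: 37.48
tool_pos: [533.0, -244.7, 156.9]
tcp_rot: [179.9, -0.0, 173.4]
ft_force: [-0.2, 1.2, 0.2]
finger_gap: 0.0
grip_force: 0.0
```

```bash
python3 - <<'E'
from plan import *
p,R,s=cur(); print(p,s['tcp_rot'],s['ft_force'])
T=snap('top','top3.png');S=snap('side','side3.png')
a=cv2.resize(T['img'][175:240,235:385],(640,277),interpolation=3)
b=cv2.resize(S['img'][85:260,185:390],(375,320),interpolation=3)
c=cv2.resize(S['img'][230:400,340:500],(301,320),interpolation=3)
M=np.zeros((600,680,3),np.uint8); M[:277,:640]=a; M[280:600,:375]=b; M[280:600,379:680]=c
cv2.imwrite('pics/p13.png',M)
# cover: blue blob rectangle from both cameras at z=6
for n,s in(('top',T),('side',S)):
    h=cv2.cvtColor(s['img'],cv2.COLOR_BGR2HSV); m=((h[...,0]>105)&(h[...,0]<130)&(h[...,1]>150)&(h[...,2]>60)).astype(np.uint8)
    k,l,st,_=cv2.connectedComponentsWithStats(m); i=1+np.argmax(st[1:,4]); c=max(cv2.findContours((l==i).astype(np.uint8),0,1)[0],key=cv2.contourArea)
    w=np.array([pt(s,*q[0],z=6)[:2] for q in cv2.convexHull(c)],np.float32); print(n,st[i],cv2.minAreaRect(w))
E
```

```text
[ 533.03966251 -244.69737161  156.8878617 ] [ 1.79943743e+02 -4.36782790e-02  1.73437745e+02] [-0.17773032  1.23119063  0.20309416]
top [471 180  15  21 139] ((537.1387329101562, -397.93939208984375), (53.11873245239258, 27.484298706054688), 16.603111267089844)
side [ 357  256  128  144 8220] ((492.1629638671875, -371.93902587890625), (299.5956726074219, 108.80988311767578), 15.470314979553223)
```

View pics/p13.png

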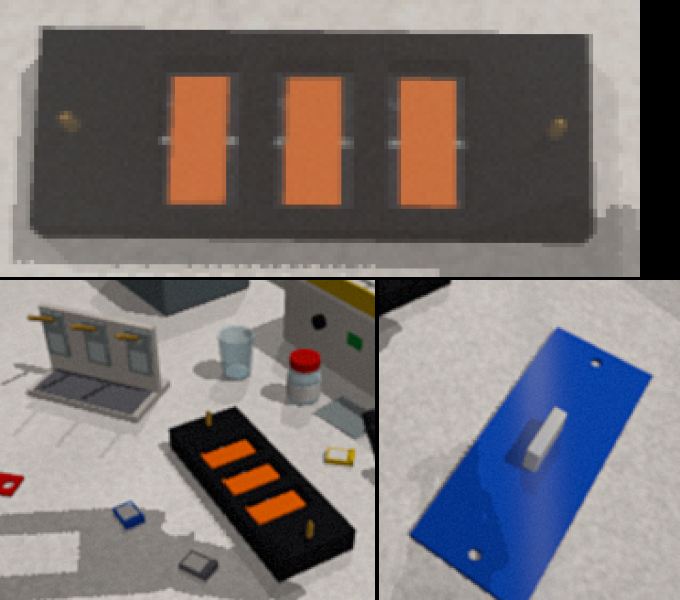

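Pins at (67,120)/(560,127) from above; all three rockers are flat, three plates hang on the rack, and the cover lies unmoved. Measuring pins and cover by image code, then grasp it by the bar.

```bash
cat > cov.py <<'E'
from plan import *
def comps(m): 
    k,l,st,ce=cv2.connectedComponentsWithStats(m.astype(np.uint8)); return [(st[i],ce[i]) for i in range(1,k) if st[i][4]>=3]
def pins(s,n):
    "brass centroid near the predicted pin middle (z=47), back-projected on z=47"
    h=cv2.cvtColor(s['img'],cv2.COLOR_BGR2HSV); out=[]
    for y in(-130,130):
        u,v=pix(s,nest(0,y,47)); u,v=int(u),int(v); w=h[v-9:v+10,u-7:u+8].astype(int)
        m=(w[...,0]>10)&(w[...,0]<32)&(w[...,1]>90)&(w[...,2]>55); ys,xs=np.nonzero(m)
        wt=np.ones(len(xs)); out.append(pt(s,xs.mean()+u-7,ys.mean()+v-9,z=47)[:2] if len(xs) else np.full(2,np.nan))
    return np.array(out)
def holes(s,z,near=None):
    "hole centroids inside the blue cover, back-projected on plane z"
    h=cv2.cvtColor(s['img'],cv2.COLOR_BGR2HSV); m=((h[...,0]>105)&(h[...,0]<130)&(h[...,1]>130)&(h[...,2]>40)).astype(np.uint8)
    c,hi=cv2.findContours(m,cv2.RETR_CCOMP,cv2.CHAIN_APPROX_NONE); o=[]
    for q,k in zip(c,hi[0]):
        a=cv2.contourArea(q)
        if k[3]>=0 and 6<a<120 and cv2.contourArea(c[k[3]])>800:
            M=cv2.moments(q); o.append(np.r_[pt(s,M['m10']/M['m00'],M['m01']/M['m00'],z=z)[:2],a])
    return np.array(o)
E
python3 - <<'E'
from cov import *
np.set_printoptions(precision=1,suppress=True)
for n in('top','side'):
    s=load(n); P=pins(s,n); print(n,P.tolist(),P.mean(0),np.degrees(np.arctan2(*(P[1]-P[0])))); print(holes(s,6))
t=tool(np.radians(-164.2)); c=np.array([493,-371,0])
go((c+[0,0,150],t),(c+[0,0,60],t))
E
```

```text
top [[526.0184202797719, -126.91180979360702], [556.8370885188089, 132.43225596603472]] [541.4   2.8] 6.776856939035395
[]
side [[523.9867301567901, -128.305775720707], [552.0322242219735, 125.98195623664503]] [538.   -1.2] 6.2937373855611805
[[ 367.1 -406.7   41. ]
 [ 508.9 -349.3   17.5]
 [ 616.1 -337.8   19. ]]
-> [ 493 -371  150] 17
  [[2.0,-8.0,0.0,-0.0,-0.0,0.162],[0.0,-8.0,0.0,-0.0,-0.0,0.162],[-1.0,-8.0,0.0,-0.0,-0.0,0.162],[-2.0,-7.0,1.0,-0.0,-0.0,0.162],[-3.0,-7.0,0.0,-0.0,-0.0,0.162]]
  [[-5.0,-6.0,1.0,-0.0,-0.0,0.162],[-5.0,-6.0,0.0,-0.0,-0.0,0.162],[-6.0,-5.0,1.0,-0.0,-0.0,0.162],[-7.0,-3.0,0.0,-0.0,-0.0,0.162],[-7.0,-2.0,1.0,-0.0,-0.0,0.162]]
  [[-8.0,-1.0,0.0,-0.0,-0.0,0.162],[-8.0,0.0,1.0,-0.0,-0.0,0.162],[-8.0,1.0,0.0,-0.0,-0.0,0.162],[-7.0,3.0,1.0,-0.0,-0.0,0.162],[-7.0,4.0,0.0,-0.0,-0.0,0.161]]
  [[-6.0,5.0,1.0,-0.0,-0.0,0.162],[-5.3,5.7,0.1,-0.001,0.0,0.161]]
-> [ 493 -371   60] 2
  [[-0.0,-0.0,45.0,0.0,-0.0,0.0],[-0.0,-0.0,45.0,0.0,-0.0,0.0]]
```

Request:
send_rows([
  [2,-8,0,0,0,0.162],
  [0,-8,0,0,0,0.162],
  [-1,-8,0,0,0,0.162],
  [-2,-7,1,0,0,0.162],
  [-3,-7,0,0,0,0.162],
], grip=0.1)

```text
time: 38.2
tool_pos: [520.8, -281.9, 156.3]
tcp_rot: [180.0, -0.0, 126.8]
ft_force: [0.9, -0.9, -0.1]
finger_gap: 38.6
grip_force: 0.0
```

Request:
send_rows([
  [-5,-6,1,0,0,0.162],
  [-5,-6,0,0,0,0.162],
  [-6,-5,1,0,0,0.162],
  [-7,-3,0,0,0,0.162],
  [-7,-2,1,0,0,0.162],
])

```text
time: 38.83
tool_pos: [509.5, -318.5, 153.5]
tcp_rot: [180.0, -0.0, 80.4]
ft_force: [0.2, 0.1, -0.1]
finger_gap: 38.4
grip_force: 0.0
```

Request:
send_rows([
  [-8,-1,0,0,0,0.162],
  [-8,0,1,0,0,0.162],
  [-8,1,0,0,0,0.162],
  [-7,3,1,0,0,0.162],
  [-7,4,0,0,0,0.161],
])

```text
time: 39.45
tool_pos: [497.7, -356.4, 151.3]
tcp_rot: [-180.0, -0.0, 34.0]
ft_force: [-0.9, 0.9, -0.8]
finger_gap: 38.3
grip_force: 0.0
```

Request:
send_rows([
  [-6,5,1,0,0,0.162],
  [-5,6,0,0,0,0.161],
  [0,0,45,0,0,0],
  [0,0,40,0,0,0],
  [0,0,0,0,0,0],
])

```text
time: 40.08
tool_pos: [490.9, -369.2, 61.3]
tcp_rot: [-179.6, 0.2, 15.8]
ft_force: [-0.4, 0.2, 0.1]
finger_gap: 38.4
grip_force: 0.0
```

```bash
python3 - <<'E'
from cov import *
p,R,s=cur(); print(p,s['tcp_rot'],s['finger_gap'])
S=snap('side'); h=holes(S,6); print(h)
t=tool(np.radians(-164.4)); c=np.array([492.5,-371.2,0])
go((c+[0,0,12],t))
E
```

```text
[ 490.92044695 -369.19687045   61.31427675] [-179.60202761    0.235662     15.8093524 ] 38.42014057446398
[[ 367.18051294 -406.94370828   39.5       ]]
-> [ 492. -371.   12.] 1
  [[0.0,0.6,52.3,-0.003,0.002,0.003]]
```

Request:
send_rows([
  [0,1,20,-0.003,0.002,0.003],
  [0,0,20,0,0,0],
  [0,0,10,0,0,0],
  [0,0,0,0,0,0],
  [0,0,0,0,0,0],
])

```text
time: 40.75
tool_pos: [493.8, -374.0, 16.3]
tcp_rot: [179.8, -0.2, 15.5]
ft_force: [0.1, 1.0, 0.0]
finger_gap: 38.1
grip_force: 0.0
```

Request:
send_rows([
  [0,0,0,0,0,0],
  [0,0,0,0,0,0],
  [0,0,0,0,0,0],
  [0,0,0,0,0,0],
], grip=1, grip_force=100)

```text
time: 41.25
tool_pos: [493.9, -374.1, 16.6]
tcp_rot: [179.8, -0.2, 15.5]
ft_force: [-0.9, 1.4, 5.0]
finger_gap: 11.4
grip_force: 98.9
```

```bash
python3 - <<'E'
from cov import *
p,R,s=cur(); print(p,s['tcp_rot'],s['finger_gap'],s['grip_force'],s['ft_force'])
S=snap('side'); print(holes(S,6))
t=tool(np.radians(-96.6)); 
go((p+[0,0,100],R),(nest(0,0,150),t))
E
```

```text
[ 493.8703021  -374.12957491   16.58958505] [ 1.79756443e+02 -1.72791180e-01  1.55460437e+01] 11.376749707883768 98.90469074249268 [-0.89398931  1.40016823  5.01259104]
[[ 368.29751026 -411.08446667   40.        ]]
-> [ 494. -374.  117.] 2
  [[0.0,0.0,-50.0,0.0,-0.0,0.0],[0.3,0.4,-50.0,0.0,-0.0,0.0]]
-> [538.   1. 150.] 7
  [[20.0,-50.0,-5.0,0.001,-0.0,-0.169],[29.0,-46.0,-5.0,0.001,-0.0,-0.169],[36.0,-40.0,-5.0,0.001,-0.0,-0.169],[42.0,-34.0,-5.0,0.001,-0.0,-0.169],[47.0,-26.0,-5.0,0.001,-0.0,-0.169]]
  [[51.0,-18.0,-4.0,0.0,-0.0,-0.17],[53.2,-8.4,-4.7,0.001,-0.001,-0.169]]
```

Request:
send_rows([
  [0,0,-20,0,0,0],
  [0,0,-40,0,0,0],
  [0,0,-50,0,0,0],
  [0,0,0,0,0,0],
])

```text
time: 41.8
tool_pos: [495.9, -376.0, 132.5]
tcp_rot: [179.3, -0.4, 15.5]
ft_force: [1.2, 0.7, -2.7]
finger_gap: 11.8
grip_force: 98.3
```

Request:
send_rows([
  [20,-50,-4,0.001,0,-0.169],
  [29,-46,-4,0.001,0,-0.169],
  [36,-40,-4,0.001,0,-0.169],
  [42,-34,-4,0.001,0,-0.169],
  [47,-26,-4,0.001,0,-0.169],
])

```text
time: 42.42
tool_pos: [523.6, -103.6, 144.7]
tcp_rot: [-179.9, -0.1, 64.3]
ft_force: [0.9, -0.3, -2.9]
finger_gap: 11.6
grip_force: 98.6
```

Request:
send_rows([
  [51,-18,-3,0,0,-0.17],
  [53,-8,0,0.001,0,-0.169],
  [0,0,0,0,0,0],
  [0,0,0,0,0,0],
  [0,0,0,0,0,0],
])

```text
time: 43.05
tool_pos: [537.5, 0.2, 148.1]
tcp_rot: [-179.9, -0.1, 83.3]
ft_force: [0.4, -0.2, -2.2]
finger_gap: 11.9
grip_force: 98.6
```

```bash
python3 - <<'E'
from cov import *
p,R,s=cur(); print(p,s['tcp_rot'],s['finger_gap'],s['ft_force'])
for n in('side','top'):
    S=snap(n,n+'4.png'); print(n,holes(S,p[2]-16.6+6))
t=tool(np.radians(-96.6)); go((nest(0,0,95),t))
E
```

```text
[5.37467705e+02 1.96951150e-01 1.48090261e+02] [-1.79878594e+02 -5.85403657e-02  8.32540930e+01] 11.856429825662142 [ 0.40513685 -0.24798676 -2.18150706]
side [[ 520.12249752 -133.10282328   15.        ]]
top []
-> [538.   1.  95.] 1
  [[0.9,0.6,53.3,-0.002,-0.001,-0.003]]
```

Request:
send_rows([
  [1,0,25,-0.002,-0.001,-0.003],
  [0,0,25,0,0,0],
  [0,0,8,0,0,0],
  [0,0,0,0,0,0],
  [0,0,0,0,0,0],
])

```text
time: 43.78
tool_pos: [538.9, 2.1, 91.8]
tcp_rot: [179.9, -0.0, 83.5]
ft_force: [0.3, -0.3, -3.1]
finger_gap: 11.5
grip_force: 98.5
```

```bash
python3 - <<'E'
from cov import *
p,R,s=cur(); print(p,s['tcp_rot'],s['finger_gap'],s['ft_force'])
I=[]
for n in('side','top'):
    S=snap(n,n+'5.png'); print(n,holes(S,p[2]-16.6+6))
    for y in(-130,130):
        u,v=pix(S,p+R@np.array([y,0,16.6-6])); u,v=int(u),int(v); print(n,y,u,v,pix(S,p+R@np.array([y,0,10.6])),[pix(S,p+R@np.array([x,yy,10.6])) for x in(-150,150) for yy in(-55,55)] if y>0 else '')
        I.append(cv2.resize(S['img'][v-25:v+25,u-33:u+33],(396,300),interpolation=3))
cv2.imwrite('pics/p14.png',np.vstack([np.hstack(I[:2]),np.hstack(I[2:])]))
E
```

```text
[538.86624658   2.08094073  91.78306917] [ 1.79853109e+02 -2.34384509e-02  8.35318387e+01] 11.459816134594773 [ 0.26665849 -0.26337276 -3.07496904]
side []
side -130 354 208 (np.float64(354.64200538517537), np.float64(208.9772832144965)) 
side 130 297 148 (np.float64(297.5683737337865), np.float64(148.4848803943752)) [(np.float64(337.7413968137876), np.float64(224.36167937351883)), (np.float64(381.1979212668447), np.float64(205.43801793633494)), (np.float64(274.7214628607696), np.float64(151.0294696549039)), (np.float64(312.45577190791204), np.float64(138.5547950750144))]
top []
top -130 367 201 (np.float64(367.68678584933696), np.float64(201.0732779839674)) 
top 130 248 199 (np.float64(248.09553229369993), np.float64(199.79096145002612)) [(np.float64(377.53170319778417), np.float64(226.187078004172)), (np.float64(376.28133263801107), np.float64(176.89696774872186)), (np.float64(237.4405269513034), np.float64(224.65240917547396)), (np.float64(240.33056198780508), np.float64(175.46988277231162))]
```

View pics/p14.png

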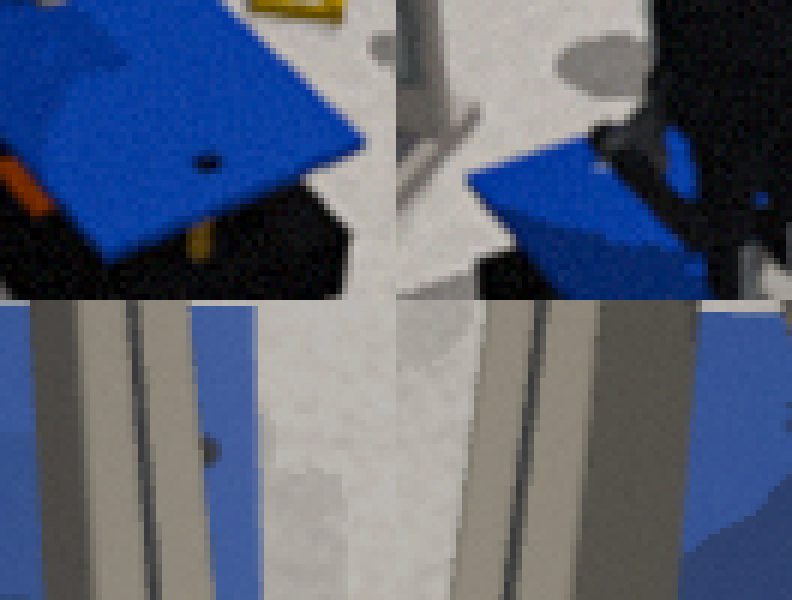

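```bash
python3 - <<'E'
from cov import *
np.set_printoptions(precision=1,suppress=True)
p,R,s=cur(); z=p[2]-10.6; S=load('side');T=load('top')
print(p,[p+R@np.array([y,0,10.6]) for y in(-130,130)])
print('side h0',pt(S,355.1,209.6,z=z),'h1',pt(S,297.6,150.1,z=z),'top h0',pt(T,368.2,200.6,z=z))
# refine pins: intensity-weighted yellowness (R-B) centroid in unobstructed pictures
for n in('top','side'):
    s=load(n); img=cv2.imread('pics/%s3.png'%n).astype(float)
    for y in(-130,130):
        u,v=map(int,pix(s,nest(0,y,47))); w=img[v-10:v+11,u-8:u+9]; d=np.clip(w[...,2]-w[...,0]-18,0,None); ys,xs=np.mgrid[v-10:v+11,u-8:u+9]
        k=d>0.35*d.max(); lab=cv2.connectedComponentsWithStats(k.astype(np.uint8)); i=1+np.argmax(lab[2][1:,4]); k=lab[1]==i
        print(n,y,k.sum(),lab[2][i],pt(s,(xs*d)[k].sum()/d[k].sum(),(ys*d)[k].sum()/d[k].sum(),z=47))
E
```

```text
[538.9   2.2  91.8] [array([ 524.3, -127. ,   81.1]), array([553.5, 131.4,  81.3])]
side h0 [ 523.7 -129.2   81.2] h1 [549.6 125.3  81.2] top h0 [ 525.2 -128.3   81.2]
top -130 4 [7 9 3 2 4] [ 527. -128.   47.]
top 130 6 [6 8 3 3 6] [556.7 132.9  47. ]
side -130 15 [ 8  7  3  8 15] [ 524.3 -128.4   47. ]
side 130 21 [ 7  8  4  8 21] [552.2 126.4  47. ]
```

Request:
send_rows([
  [0,0.5,8,0.002,0,0],
  [0,0,6,0,0,0],
  [0,0,0,0,0,0],
])

```text
time: 44.25
tool_pos: [537.6, 2.5, 75.4]
tcp_rot: [-179.8, -0.0, 83.6]
ft_force: [-0.8, 0.2, -3.3]
finger_gap: 11.6
grip_force: 98.5
```

Request:
send_rows([
  [0,0,3,0,0,0],
  [0,0,0,0,0,0],
])

```text
time: 44.5
tool_pos: [538.3, 2.4, 73.3]
tcp_rot: [-179.9, -0.0, 83.6]
ft_force: [0.1, 0.6, -3.9]
finger_gap: 11.9
grip_force: 98.5
```

Request:
send_rows([
  [0,0,2,0,0,0],
  [0,0,0,0,0,0],
])

```text
time: 44.75
tool_pos: [538.4, 2.4, 71.4]
tcp_rot: [-179.9, -0.0, 83.6]
ft_force: [-0.1, 0.2, -3.5]
finger_gap: 11.6
grip_force: 98.5
```

Request:
send_rows([
  [0,0,2,0,0,0],
  [0,0,0,0,0,0],
])

```text
time: 45.0
tool_pos: [538.3, 2.4, 69.3]
tcp_rot: [-179.9, -0.0, 83.6]
ft_force: [0.4, -0.4, -3.0]
finger_gap: 11.6
grip_force: 98.5
```

```bash
python3 -c "
from plan import *
p,R,s=cur(); print(p,s['tcp_rot'],s['ft_force'],s['wrist_torque'])"
```

```text
[538.30386948   2.39265495  69.29663818] [-1.79908232e+02 -2.35026192e-02  8.35599122e+01] [ 0.35631748 -0.39298784 -2.95122594] [-0.01495436 -0.02710137  0.04013003]
```

Request:
send_rows([
  [0,0,2,0,0,0],
  [0,0,2,0,0,0],
  [0,0,0,0,0,0],
])

```text
time: 45.38
tool_pos: [538.2, 2.4, 65.2]
tcp_rot: [-179.9, -0.0, 83.6]
ft_force: [0.7, 0.2, -3.5]
finger_gap: 11.8
grip_force: 98.5
```

Request:
send_rows([
  [0,0,2,0,0,0],
  [0,0,2,0,0,0],
  [0,0,0,0,0,0],
])

```text
time: 45.75
tool_pos: [538.2, 2.4, 61.2]
tcp_rot: [-179.9, -0.0, 83.6]
ft_force: [0.1, -0.3, -3.4]
finger_gap: 12.2
grip_force: 98.5
```

Request:
send_rows([
  [0,0,2,0,0,0],
  [0,0,2,0,0,0],
  [0,0,0,0,0,0],
])

```text
time: 46.12
tool_pos: [538.2, 2.4, 57.2]
tcp_rot: [-179.9, -0.0, 83.6]
ft_force: [0.3, 0.2, -3.4]
finger_gap: 12.0
grip_force: 98.5
```

```bash
python3 -c "
from plan import *
p,R,s=cur(); print(p,s['tcp_rot'],s['ft_force'],s['wrist_torque'])"
```

```text
[538.23307504   2.38194122  57.23093975] [-1.79899145e+02 -2.26967886e-02  8.35572139e+01] [ 0.2797516   0.19005712 -3.40486152] [0.00285418 0.03495055 0.02675474]
```

Pins are in the holes with no side force. 5.6 mm to go.

Request:
send_rows([
  [0,0,2,0,0,0],
  [0,0,2,0,0,0],
  [0,0,0,0,0,0],
])

```text
time: 46.5
tool_pos: [538.2, 2.4, 53.2]
tcp_rot: [-179.9, -0.0, 83.6]
ft_force: [-0.3, 0.5, -2.6]
finger_gap: 11.8
grip_force: 98.5
```

Request:
send_rows([
  [0,0,1,0,0,0],
  [0,0,1,0,0,0],
  [0,0,0,0,0,0],
])

```text
time: 46.88
tool_pos: [538.6, 2.3, 51.7]
tcp_rot: [-179.9, -0.0, 83.6]
ft_force: [-0.9, -0.1, -1.3]
finger_gap: 11.8
grip_force: 98.8
```

Request:
send_rows([
  [0,0,1,0,0,0],
  [0,0,0,0,0,0],
])

```text
time: 47.12
tool_pos: [538.7, 2.4, 51.6]
tcp_rot: [-180.0, -0.0, 83.6]
ft_force: [-5.1, 0.1, 6.5]
finger_gap: 11.8
grip_force: 100.1
```

Request:
send_rows([
  [0,0,0,0,0,0],
  [0,0,0,0,0,0],
  [0,0,0,0,0,0],
  [0,0,0,0,0,0],
], grip=0.1)

```text
time: 47.62
tool_pos: [538.5, 2.4, 50.4]
tcp_rot: [-179.9, -0.0, 83.6]
ft_force: [-0.3, 0.1, 0.1]
finger_gap: 38.5
grip_force: 0.0
```

Request:
send_rows([
  [0,0,-20,0,0,0],
  [0,0,-40,0,0,0],
  [0,0,-50,0,0,0],
  [0,0,-50,0,0,0],
  [0,0,0,0,0,0],
])

```text
time: 48.25
tool_pos: [541.7, 2.0, 216.2]
tcp_rot: [179.5, -0.0, 83.6]
ft_force: [-0.6, -0.3, -0.5]
finger_gap: 38.3
grip_force: 0.0
```

Request:
send_rows([
  [60,0,0,0,0,0],
  [60,0,0,0,0,0],
  [60,0,0,0,0,0],
  [40,0,0,0,0,0],
  [0,0,0,0,0,0],
])

```text
time: 48.88
tool_pos: [562.5, 223.6, 209.1]
tcp_rot: [-179.8, -0.0, 83.8]
ft_force: [0.6, 0.3, -0.1]
finger_gap: 38.5
grip_force: 0.0
```

```bash
python3 - <<'E'
from cov import *
np.set_printoptions(precision=1,suppress=True)
p,R,s=cur(); print(p,s['ft_force'])
for n in('side','top'):
    S=snap(n,n+'6.png')
    h=cv2.cvtColor(S['img'],cv2.COLOR_BGR2HSV); m=((h[...,0]>100)&(h[...,0]<130)&(h[...,1]>110)&(h[...,2]>40)).astype(np.uint8)
    k,l,st,_=cv2.connectedComponentsWithStats(m); i=1+np.argmax(st[1:,4]); c=max(cv2.findContours((l==i).astype(np.uint8),0,1)[0],key=cv2.contourArea)
    w=np.array([pt(S,*q[0],z=41)[:2] for q in cv2.convexHull(c)],np.float32); print(n,st[i],cv2.minAreaRect(w))
    ys,xs=np.nonzero(cv2.erode((l==i).astype(np.uint8),np.ones((5,5)))); P=np.array([pt(S,a,b) for a,b in zip(xs[::7],ys[::7])]); P=P[np.isfinite(P[:,2])]; A=np.c_[P[:,0]-538,P[:,1],np.ones(len(P))]
    k=np.abs(P[:,2]-np.median(P[:,2]))<6; print('plane',np.linalg.lstsq(A[k],P[k,2],rcond=None)[0].round(4).tolist())
E
```

```text
[562.5 223.6 209.1] [ 0.6  0.3 -0.1]
side [ 278  153  102   87 3654] ((537.1206665039062, -3.2688140869140625), (303.3928527832031, 112.45660400390625), 83.59605407714844)
plane [0.0007, -0.0009, 40.9315]
top [ 242  180  132   49 5827] ((540.60888671875, 2.3083648681640625), (297.3764953613281, 109.84748840332031), 83.41143035888672)
plane [0.0011, -0.0007, 40.1816]
```

```bash
python3 -c "
from bench import r
print(r.hand_in())"
```

```text
the job is handed in; nothing more can be done
None
```

The job is handed in, with no verdict returned: all three plates hang on the rack pegs, the rockers are pressed flat, the blue cover lies level and fully home over both pins (top face measured at about 41 mm), and the arm is clear of everything.

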